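# Fit the label plates to the pantry rail

## Robot

A 6-joint arm with a two-finger parallel gripper is mounted at the origin on the work surface. World frame = base frame: x ahead of the robot, y to its left, z up, the work surface at z = 0. Lengths are in m, angles in rad, forces in N, time in s.
With the tool pointing down it reaches from about 0.325 to 0.9 m from the base axis. Payload 3.5 kg.
Tool frame: the origin (TCP) lies at the very end of the fingers, on their centre line; the grasp point (between the pads) lies 19 mm behind it; z points along the fingers, y is the line along which they close (so a half turn about z gives the same grasp; the last joint's range is limited). The gripper opens to 85 mm and grips with 20 to 120 N. Pads are 22 mm wide; open, the fingers measure 114 mm over their backs; the gripper's body (76 mm by 85 mm) begins 54 mm behind the grasp point. The pads swing forward as they close: fully open they stand 13 mm farther back than shut.
Start: joints at [1.047, 0.276, -0.026, 1.268, 0, 1.467], TCP at [0.255, 0.57, 0.231] pointing down, gripper open.
Joint ranges: [-3.12, 3.12], [-0.85, 1.88], [-1.08, 1.24], [-1.95, 2.15], [-1.57, 1.53], [-3.14, 3.14]. Speed limits (rad/s): [2.57, 2.57, 3.14, 3.14, 3.14, 3.14].

## Interface

Orientations are given as a unit quaternion [x, y, z, w].
In Python, from plant import ctrl gives the robot as it stands.
- The arm moves only by the shell command python3 -m creep 'ROWS' [FORCE]. ROWS is JSON, a list of rows, each a list of 5 numbers: the shift along the tool's x, y, z in m, then the turn about the tool's z in degrees, then the opening, from 0 (shut) to 1 (fully open). A call has 1 to 20 rows; each row is the pose to reach, as a shift and turn from the pose commanded when the call began, along the tool's axes at that moment; what a row does not reach only later rows make up. A row lasts 1/8 s, in which the tool goes at most 62.5 mm and 10.7 degrees, less where a joint would pass 70% of its speed; a pose out of reach is approached as far as the arm can. A call with a gripper value outside its range is refused whole. The fingers move at their own pace and stop on an object; FORCE is the grip in N (left out, the last holds). Time passes only in rows, so rows that repeat a pose let the fingers close. It gives the time, the measured TCP pose, the force, the opening and the grip force at its end, in the units of the state.
- ctrl.read_state(): the state, without advancing time (a new reading comes with each control period).
- ctrl.read_camera(name): name is "side" or "top" or "wrist"; returns the picture (420x560x3 uint8, red, green, blue); there is no depth.
- ctrl.camera_model(name): a dict with "mtx" (3x3 intrinsics, pixels), "cam_to_world" (4x4, takes a point from camera to world coordinates). Camera axes: x right, y up, looking along -z (the intrinsics and any distortion apply to the point x, -y, -z); pixel columns grow to the right and rows downward; lengths in m; the calibration is good to about 2 mm. The wrist camera is an equidistant fisheye: a pixel r from the principal point sees the ray r / f radians off the axis. A picture is of the moment at which its call begins: read the wrist's pose just before it. camera_model takes no time and is no camera call; for the wrist camera it gives the pose at the moment of the call.
- ctrl.close_job(): hands the job in; it is judged then, once.
Trained networks look in the newest picture that a camera, given by its name, has taken for a name from the list of things; names that differ only in an ending like _2 or _b are one class to them, and where a whole thing is asked for, a point or a joint stands for the part that bears it (a point fixed in the world has none). Each returns a list of dicts, best first, with "conf" (0 to 1); they miss things now and then, are a little off and sometimes report something else, mostly with a low value. They report only what shows in the picture. A call takes as long as a camera call. They do not tell look-alikes from the thing itself.
- ctrl.search_frame(camera, target): "uv" ([column, row] in pixels, amid what is visible of it).
- ctrl.outline_of(camera, target): "pixels" (420x560 bool, what is visible of it) and "uv" ([column, row] in pixels, amid what is visible of it).
The state is a dict: "clock": time; "joint_positions": joint angles; "qd": joint speeds; "joint_torque": joint torques, N m; "eef_pos": TCP position; "tcp_rot": TCP orientation; "force": force on the tool from outside, world axes, zero at the start; "wrist_torque": the same for the moment, N m; "width": finger opening in m; "grasp_force": force on a finger pad.
Only numpy, scipy, OpenCV 4.12 (cv2) and the standard library are available. Lean on these libraries where they do the work, as an engineer would, in place of code of your own. Each camera call takes 0.05 s, during which the arm holds its last target. There are 200 camera calls.

## Task

Lay every label plate from the tray gently on a seat of its own in the sloped label rail, without pushing it down. Then take the hand press, slide it along the plates in a slow stroke, keeping it pressed on them steadily but not hard, until every plate has sunk fully home in its clip, and stand the press back upright in the middle of its cork pad. Leave everything else alone.

Things in the scene. Friction and masses are not known exactly. Their poses are not given: they have to be found in the camera images.
- plate1: Black plastic label plate, a flat block 30 mm (its x) x 46 mm (its y) x 14 mm thick (its z), 30 to 55 g; origin at its middle. Top and bottom are alike, so either may be up. At the start it lies loose in a compartment of the tray, 3 mm above the table. None if it is not there this time (4 or all 5 are).
- plate2: Black plastic label plate, a flat block 30 mm (its x) x 46 mm (its y) x 14 mm thick (its z), 30 to 55 g; origin at its middle. Top and bottom are alike, so either may be up. At the start it lies loose in a compartment of the tray, 3 mm above the table. None if it is not there this time (4 or all 5 are).
- plate3: Black plastic label plate, a flat block 30 mm (its x) x 46 mm (its y) x 14 mm thick (its z), 30 to 55 g; origin at its middle. Top and bottom are alike, so either may be up. At the start it lies loose in a compartment of the tray, 3 mm above the table. None if it is not there this time (4 or all 5 are).
- plate4: Black plastic label plate, a flat block 30 mm (its x) x 46 mm (its y) x 14 mm thick (its z), 30 to 55 g; origin at its middle. Top and bottom are alike, so either may be up. At the start it lies loose in a compartment of the tray, 3 mm above the table. None if it is not there this time (4 or all 5 are).
- plate5: Black plastic label plate, a flat block 30 mm (its x) x 46 mm (its y) x 14 mm thick (its z), 30 to 55 g; origin at its middle. Top and bottom are alike, so either may be up. At the start it lies loose in a compartment of the tray, 3 mm above the table. None if it is not there this time (4 or all 5 are).
- rail: White fixed rail, 328 mm along y, 48 wide, top sloping 20 deg up towards +x (faces the robot). Origin on the table under the middle of the top. Six pockets along y, pitch 54, each 36 mm (up the slope) x 50, seat 1 at +y (left) to 6 at -y; rims and ribs 4 mm thick, 4 mm above a raised clip, 7 above one that is home. Small jars 94 mm behind (+x), up to 84 mm high.
- seat1 (a point): Where the middle of a plate belongs when it lies on clip 1: 7 mm above the clip's top, and it sinks with the clip. z is the normal of the slope (outwards, up and towards the robot), y along the rail, x up the slope. The middle of the rail's seats stands about 70 mm above the table.
- clip1 (a joint): Grey clip, 33 x 47 mm, the floor of seat 1. 0 = up, 0.003 m = fully home (3 mm down along the slope's normal); it needs about 8 N to move, has no spring and stays where it is pushed.
- seat2 (a point): Where the middle of a plate belongs when it lies on clip 2: 7 mm above the clip's top, and it sinks with the clip. z is the normal of the slope (outwards, up and towards the robot), y along the rail, x up the slope. The middle of the rail's seats stands about 70 mm above the table.
- clip2 (a joint): Grey clip, 33 x 47 mm, the floor of seat 2. 0 = up, 0.003 m = fully home (3 mm down along the slope's normal); it needs about 8 N to move, has no spring and stays where it is pushed.
- seat3 (a point): Where the middle of a plate belongs when it lies on clip 3: 7 mm above the clip's top, and it sinks with the clip. z is the normal of the slope (outwards, up and towards the robot), y along the rail, x up the slope. The middle of the rail's seats stands about 70 mm above the table.
- clip3 (a joint): Grey clip, 33 x 47 mm, the floor of seat 3. 0 = up, 0.003 m = fully home (3 mm down along the slope's normal); it needs about 8 N to move, has no spring and stays where it is pushed.
- seat4 (a point): Where the middle of a plate belongs when it lies on clip 4: 7 mm above the clip's top, and it sinks with the clip. z is the normal of the slope (outwards, up and towards the robot), y along the rail, x up the slope. The middle of the rail's seats stands about 70 mm above the table.
- clip4 (a joint): Grey clip, 33 x 47 mm, the floor of seat 4. 0 = up, 0.003 m = fully home (3 mm down along the slope's normal); it needs about 8 N to move, has no spring and stays where it is pushed.
- seat5 (a point): Where the middle of a plate belongs when it lies on clip 5: 7 mm above the clip's top, and it sinks with the clip. z is the normal of the slope (outwards, up and towards the robot), y along the rail, x up the slope. The middle of the rail's seats stands about 70 mm above the table.
- clip5 (a joint): Grey clip, 33 x 47 mm, the floor of seat 5. 0 = up, 0.003 m = fully home (3 mm down along the slope's normal); it needs about 8 N to move, has no spring and stays where it is pushed.
- seat6 (a point): Where the middle of a plate belongs when it lies on clip 6: 7 mm above the clip's top, and it sinks with the clip. z is the normal of the slope (outwards, up and towards the robot), y along the rail, x up the slope. The middle of the rail's seats stands about 70 mm above the table.
- clip6 (a joint): Grey clip, 33 x 47 mm, the floor of seat 6. 0 = up, 0.003 m = fully home (3 mm down along the slope's normal); it needs about 8 N to move, has no spring and stays where it is pushed.
- press: Hand press, upright, 0.3 kg. Origin: middle of the shoe's underside, spring relaxed; z up. Wooden handle 30 (x) x 34 mm (y), 30 to 86 mm above the origin, steel button to 92; grasp across 30. Below: metal plate 44 x 36 mm at 20 to 30 mm, and a sprung white slippery nylon shoe, 70 mm along x, 32 wide, flat in the middle 24, both ends rising 6 mm at 15 deg like a ski. Slide it along its x.
- shoe (a joint): How far the press's shoe is pushed up into the press: 0 relaxed to 0.010 m fully in. Spring force 8 N at 0, growing 1 N per mm to 18 N at 10 mm; beyond that it is rigid.
- pad: Cork pad 110 x 100 x 4 mm, fixed flat on the table, where the press stands; origin at the centre of its underside. It lies on one side of the rail and the tray on the other; they swap sides.
- tray: Shallow grey tray, fixed, 165 mm (x) x 225 mm (y), 9 mm high in all, floor and walls 3 mm, two compartments along x by three along y. Origin under its centre.
- magnet: Bystander: round steel magnet, 26 mm across, 11 mm high, lying in one compartment of the tray; origin at its underside. Not to be moved.
- spice_tin: Bystander: steel tin, 42 mm across, 55 mm high, standing in front of the rail; origin at its underside.
Things that resemble listed ones, but are neither listed nor needed, are in the scene too. What is shaped like the plate1 but blue is not meant. Of the things that look like the press, take the one that is nearest to the robot's base at the start.

How it is judged:
By the outcome, as a careful person would: the job done as asked, in the order asked, and still so for the second after the job is handed in, with the robot touching nothing.
Of plate1, plate2, plate3, plate4, plate5 only 4 to 5 are there at a start; the rules pass over those that are not, and their reading is None.
At some moment in a run one of plate1, plate2, plate3, plate4, plate5 may be knocked a few centimetres aside while the robot is not near it.
It also fails if it takes over 210 s, if anything falls off the work surface, if the arm or the gripper's body presses on something with over 40 N, if the wrist force passes 120 N, or if a joint passes its speed limit or range.

## Working session

There is one attempt and no reset: what is moved stays moved. The work goes in short steps, Python scripts to look and compute and a shell command to move; the robot and the scene stay as the last step left them, time stands still between calls to the robot, and variables do not carry over. Pictures are saved under pics/ and viewed, at most 14 in all, crops included, and the job is handed in when it is done.

```bash
ls; mkdir -p pics; python3 - <<'E'
from plant import ctrl
import cv2,numpy as np
s=ctrl.read_state();print({k:np.round(v,4).tolist() for k,v in s.items()})
for n in("top","side","wrist"):
    im=ctrl.read_camera(n);cv2.imwrite(f"pics/{n}0.png",im[...,::-1])
    m=ctrl.camera_model(n);print(n,{k:np.round(np.array(v),4).tolist() if not isinstance(v,str) else v for k,v in m.items()})
E
```

```text
pics
{'clock': 0.0, 'joint_positions': [1.0466, 0.2771, -0.0279, 1.268, -0.0, 1.4674], 'qd': [-0.0024, -0.0002, 0.0008, -0.0009, 0.0014, -0.0001], 'joint_torque': [-0.0004, -44.551, 29.5203, 0.0164, -0.0001, 0.0], 'eef_pos': [0.2549, 0.5698, 0.2301], 'tcp_rot': [0.2088, 0.9779, -0.0011, -0.0003], 'force': [-0.3185, -0.489, -0.0357], 'wrist_torque': [-0.0449, -0.0048, -0.0573], 'grasp_force': 0.0, 'width': 0.0855}
top {'mtx': [[397.6908, 0.0, 279.7288], [0.0, 397.6908, 217.4307], [0.0, 0.0, 1.0]], 'cam_to_world': [[-0.01, 0.9843, -0.1764, 0.3922], [-0.9999, -0.0083, 0.0109, 0.0228], [0.0092, 0.1765, 0.9843, 0.943], [0.0, 0.0, 0.0, 1.0]]}
side {'mtx': [[451.8029, 0.0, 275.8464], [0.0, 451.8029, 213.0329], [0.0, 0.0, 1.0]], 'cam_to_world': [[0.8958, 0.3272, -0.3009, 0.2249], [-0.4443, 0.6818, -0.5812, -0.5675], [0.0149, 0.6543, 0.7561, 0.8411], [0.0, 0.0, 0.0, 1.0]]}
wrist {'mtx': [[325.1923, 0.0, 274.4386], [0.0, 325.1923, 203.9468], [0.0, 0.0, 1.0]], 'cam_to_world': [[0.4085, -0.8822, -0.2342, 0.1962], [0.9128, 0.3944, 0.1064, 0.597], [-0.0015, -0.2572, 0.9663, 0.3736], [0.0, 0.0, 0.0, 1.0]]}
```

View pics/top0.png

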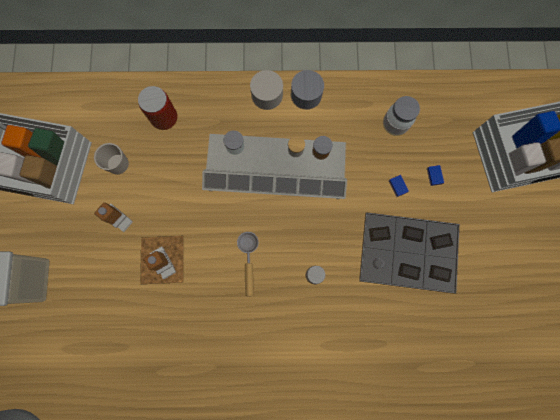

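View pics/side0.png

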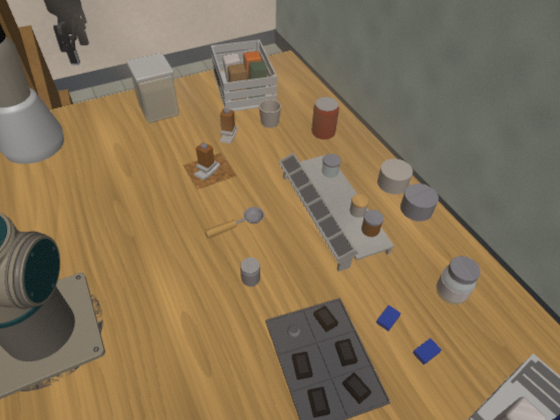

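Top view: rail at (275,183), 6 pockets in front and jars behind. The tray at (410,252) is on the -y side, with five black plates at (380,233), (413,234), (441,241), (409,271), (440,273) and the magnet at (378,263). The pad at (162,260) has a press at (157,262), and a second press stands off the pad at (108,214). Two blue look-alike plates lie at (399,186) and (435,175).

```bash
cat > h.py <<'E'
from plant import ctrl
import cv2,numpy as np
from scipy.spatial.transform import Rotation as R
def rays(name,uv,m=None):
    m=m or ctrl.camera_model(name);K=np.array(m["mtx"]);T=np.array(m["cam_to_world"])
    uv=np.atleast_2d(np.array(uv,float));p=(uv-K[:2,2])/np.diag(K)[:2]
    if name=="wrist":
        r=np.linalg.norm(p,axis=1,keepdims=True)+1e-12
        d=np.hstack([p/r*np.sin(r),np.cos(r)])
    else: d=np.hstack([p,np.ones((len(p),1))])
    return T[:3,3],(d*[1,-1,-1])@T[:3,:3].T
def plane(name,uv,z,m=None,n=(0,0,1),p0=None):
    o,d=rays(name,uv,m);n=np.array(n,float);p0=np.array([0,0,z]) if p0 is None else np.array(p0)
    return o+d*(((p0-o)@n)/(d@n))[:,None]
def proj(name,P,m=None):
    m=m or ctrl.camera_model(name);K=np.array(m["mtx"]);T=np.array(m["cam_to_world"])
    q=(np.atleast_2d(P)-T[:3,3])@T[:3,:3]*[1,-1,-1]
    if name=="wrist":
        r=np.linalg.norm(q[:,:2],axis=1,keepdims=True);a=np.arctan2(r,q[:,2:]);p=q[:,:2]/(r+1e-12)*a
    else: p=q[:,:2]/q[:,2:]
    return p*np.diag(K)[:2]+K[:2,2]
def rect(name,px,z,m=None):
    "min-area rectangle of a mask's outline on the plane z: centre, (short,long) in mm, yaw in deg of the short axis"
    c=max(cv2.findContours(px.astype(np.uint8),cv2.RETR_EXTERNAL,cv2.CHAIN_APPROX_NONE)[0],key=len)[:,0]
    P=plane(name,c,z,m)[:,:2];(cx,cy),(w,h),a=cv2.minAreaRect((P*1000).astype(np.float32))
    if w>h: w,h,a=h,w,a+90
    a=(a+90)%180-90
    return np.round([cx,cy,w,h,a],1)
E
python3 - <<'E'
from h import *
for n in("top","side"):
    ctrl.read_camera(n);m=ctrl.camera_model(n)
    for t,z in(("plate1",.017),("magnet",.011),("clip1",.067),("press",.05),("pad",.004),("tray",.009),("spice_tin",.055)):
        for d in ctrl.outline_of(n,t):
            if d["conf"]>.3: print(n,t,round(d["conf"],2),np.round(d["uv"]),rect(n,d["pixels"],z,m))
E
```

```text
top plate1 0.81 [408. 273.] [ 428.9 -285.    30.    49.5  -14.7]
top plate1 0.78 [378. 234.] [ 518.9 -221.3   32.6   50.     5.8]
top plate1 0.74 [396. 184.] [ 634.3 -273.6   33.    43.2  -63.8]
top plate1 0.62 [440. 277.] [ 424.3 -356.5   30.    49.1  -14.6]
top plate1 0.58 [443. 242.] [ 498.2 -365.5   28.3   49.2   10.7]
top plate1 0.55 [412. 235.] [ 517.2 -299.6   33.3   48.   -14.8]
top plate1 0.53 [436. 173.] [ 659.5 -363.8   32.6   48.6  -85.5]
top plate1 0.46 [308. 187.] [633.2 -58.5  36.9  48.1  -1.6]
top magnet 0.49 [376. 262.] [ 451.  -210.4   12.4   22.4   73. ]
top clip1 0.77 [332. 184.] [ 616.8 -107.5   34.1   47.3   -4.4]
top clip1 0.72 [214. 181.] [ 6.357e+02  1.593e+02  3.520e+01  4.610e+01 -4.000e-01]
top clip1 0.61 [308. 183.] [621.2 -54.2  37.6  45.6  -1.1]
top clip1 0.58 [264. 183.] [ 6.279e+02  5.370e+01  3.520e+01  4.770e+01 -4.000e-01]
top clip1 0.56 [236. 180.] [632.2 106.5  34.   46.4  -4.4]
top clip1 0.5 [284. 185.] [624.8  -0.   33.4  43.8  -4.7]
top press 0.85 [112. 217.] [556.7 392.3  41.5  83.  -37.5]
top press 0.78 [158. 263.] [447.1 283.2  49.6  64.8 -
[... 994 characters left out ...]
[321. 209.] [ 6.249e+02 -4.300e+00  3.930e+01  5.070e+01 -1.000e-01]
side clip1 0.77 [327. 226.] [620.6 -59.4  36.3  51.8  -5.6]
side clip1 0.71 [298. 175.] [633.5 101.   39.3  53.1  -5.3]
side clip1 0.65 [289. 163.] [633.7 153.   36.5  43.6   4.6]
side clip1 0.62 [307. 195.] [627.4  46.9  41.   47.1   1.9]
side clip1 0.53 [341. 244.] [ 616.7 -113.7   38.2   50.5   -1.7]
side press 0.79 [227. 126.] [563.1 386.9  44.2 151.  -21.8]
side press 0.64 [206. 163.] [459.6 278.5  57.4 136.8 -21.3]
side press 0.61 [288. 164.] [ 6.442e+02  1.706e+02  3.610e+01  4.630e+01 -4.000e-01]
side pad 0.66 [212. 174.] [461.2 286.9 100.4 113.2 -88.4]
side spice_tin 0.69 [247. 270.] [417.2 -83.1  39.7  69.  -25. ]
```

Press candidates: (157,262) on the pad, r≈0.54 m, and (113,217), r≈0.68 m. I take the one on the pad. Plate candidates: the five black ones in the tray are wanted, the blue ones at (399,186) and (435,175) are not. Next I move over the tray for a close look.

```bash
python3 -m creep '[[-0.53,-0.68,0.03,76,1],[-0.53,-0.68,0.03,76,1],[-0.53,-0.68,0.03,76,1],[-0.53,-0.68,0.03,76,1],[-0.53,-0.68,0.03,76,1],[-0.53,-0.68,0.03,76,1],[-0.53,-0.68,0.03,76,1],[-0.53,-0.68,0.03,76,1],[-0.53,-0.68,0.03,76,1],[-0.53,-0.68,0.03,76,1],[-0.53,-0.68,0.03,76,1],[-0.53,-0.68,0.03,76,1],[-0.53,-0.68,0.03,76,1],[-0.53,-0.68,0.03,76,1],[-0.53,-0.68,0.03,76,1],[-0.53,-0.68,0.03,76,1],[-0.53,-0.68,0.03,76,1],[-0.53,-0.68,0.03,76,1]]' 30
cat >> h.py <<'E'
def tool():
    s=ctrl.read_state();M=R.from_quat(s["tcp_rot"]).as_matrix();return np.array(s["eef_pos"]),M,np.degrees(np.arctan2(M[1,1],M[0,1]))
def go(x,y,z,psi=None):
    "row (shift in tool axes, turn) that takes the measured pose to the given one"
    p,M,a=tool();d=M.T@(np.array([x,y,z])-p);t=0 if psi is None else (a-psi+180)%360-180
    return np.round([*d,t],4)
def plates(name="wrist",z=.017):
    m=ctrl.camera_model(name);im=ctrl.read_camera(name);o=[]
    for d in ctrl.outline_of(name,"plate1"):
        v=im[d["pixels"]].astype(int).mean(0)
        if d["conf"]>.3: o.append((round(d["conf"],2),np.round(d["uv"]).tolist(),np.round(v),rect(name,d["pixels"],z,m)))
    return im,o
E
python3 - <<'E'
from h import *
print(tool()[0],tool()[2],ctrl.read_state()["clock"],np.degrees(ctrl.read_state()["joint_positions"]))
im,o=plates()
for x in o:print(*x)
cv2.imwrite("pics/w1.png",im[...,::-1])
E
```

```text
clock: 3.2
eef_pos: [0.4612, -0.2655, 0.2015]
tcp_rot: [0.766, 0.643, 0.0, 0.0]
force: [-1.2, -1.3, -0.2]
width: 0.0853
grasp_force: 0.0
[ 0.46117749 -0.26550679  0.20148997] -10.02353389936284 3.2 [-3.68944494e+01  7.49328721e+00 -1.55204619e+01  6.69835761e+01
  5.39337775e-03  6.31290844e+01]
0.97 [322.0, 267.0] [53. 54. 55.] [ 499.5 -366.9   29.3   50.5   11.8]
0.94 [334.0, 212.0] [45. 45. 47.] [ 518.2 -301.9   32.8   48.   -11.6]
0.88 [426.0, 168.0] [ 37.  72. 151.] [ 632.4 -276.4   33.9   48.8  -68.2]
0.78 [257.0, 270.0] [60. 61. 62.] [ 425.4 -358.6   29.9   51.5  -14.9]
0.75 [322.0, 133.0] [43. 44. 46.] [ 518.6 -224.5   31.4   45.7    5. ]
0.7 [450.0, 236.0] [ 33.  68. 145.] [ 657.8 -365.1   35.1   49.8  -83. ]
0.59 [249.0, 208.0] [49. 50. 52.] [ 431.  -286.8   30.1   48.4  -14.9]
```

View pics/w1.png

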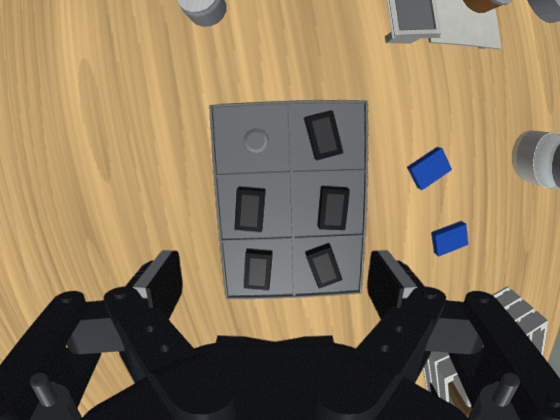

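Wrist view: five black plates at (322,133), (334,210), (322,266), (250,208), (258,269), each in a tray compartment, with the magnet at (256,140). The blue ones are outside the tray, at (429,168) and (450,238).

```bash
python3 - <<'E'
from h import *
print(go(.5185,-.224,.05,5),go(.5185,-.224,.008,5))
E
```

```text
[  0.0512   0.049    0.1515 -15.0422] [  0.0512   0.049    0.1935 -15.0422]
```

```bash
python3 -m creep '[[0.051,0.049,0.06,-15,0.55],[0.051,0.049,0.12,-15,0.55],[0.051,0.049,0.15,-15,0.55],[0.051,0.049,0.165,-15,0.55],[0.051,0.049,0.165,-15,0.55],[0.051,0.049,0.18,-15,0.55],[0.051,0.049,0.188,-15,0.55],[0.051,0.049,0.1935,-15,0.55],[0.051,0.049,0.1935,-15,0.55]]'
python3 - <<'E'
from h import *
im,o=plates()
for x in o:print(*x)
print(tool()[0],tool()[2])
cv2.imwrite("pics/w2.png",im[...,::-1])
E
```

```text
clock: 4.42
eef_pos: [0.5182, -0.2251, 0.0076]
tcp_rot: [0.676, 0.737, -0.0, -0.0]
force: [0.0, -0.2, -0.1]
width: 0.0469
grasp_force: 0.0
0.79 [273.0, 254.0] [59. 60. 61.] [ 519.2 -223.1   30.3   49.6    5.4]
0.6 [120.0, 388.0] [20. 21. 22.] [ 427.4 -327.1    3.8   14.1  -37.1]
0.53 [119.0, 337.0] [55. 56. 57.] [ 433.9 -278.3    4.8   13.3  -41.4]
0.46 [473.0, 314.0] [24. 43. 87.] [ 642.2 -251.7    4.3   19.7   60.7]
[ 0.51863677 -0.22523538  0.00802573] 4.88368503673891
```

View pics/w2.png

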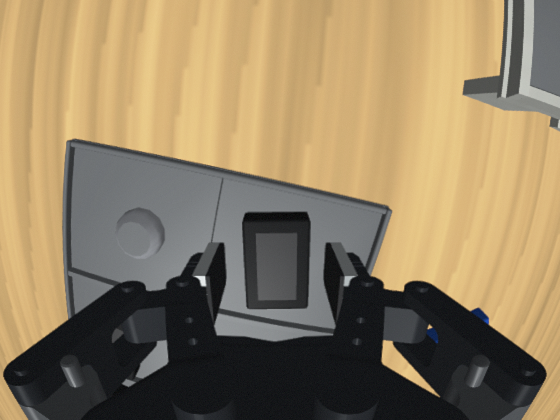

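The plate sits centred between the pads at (276,260), with the fingertips over the compartment floor. I grip and lift.

```bash
python3 -m creep '[[0,0,0,0,0],[0,0,0,0,0],[0,0,0,0,0],[0,0,0,0,0],[0,0,0,0,0],[0,0,-0.01,0,0],[0,0,-0.04,0,0],[0,0,-0.08,0,0],[0,0,-0.12,0,0],[0,0,-0.12,0,0]]' 35
python3 - <<'E'
from h import *
print(go(.600,-.150,.128,-4),go(.6168,-.1075,.1,-4))
E
```

```text
clock: 5.78
eef_pos: [0.5209, -0.2265, 0.1317]
tcp_rot: [0.676, 0.737, 0.001, 0.004]
force: [0.3, -0.6, 0.1]
width: 0.0287
grasp_force: 34.7
[6.9400e-02 8.5300e-02 3.9000e-03 8.8957e+00] [0.1105 0.1055 0.0319 8.8957]
```

```bash
python3 -m creep '[[0.035,0.043,0.004,4,0],[0.069,0.085,0.004,9,0],[0.069,0.085,0.004,9,0],[0.069,0.085,0.004,9,0],[0.069,0.085,0.004,9,0]]'
python3 - <<'E'
from h import *
s=ctrl.read_state();p,M,a=tool();print(p,a)
m=ctrl.camera_model("wrist");im=ctrl.read_camera("wrist")
np.savez("m3.npz",**{k:np.array(v) for k,v in m.items() if k in("mtx","cam_to_world")})
cv2.imwrite("pics/w3.png",im[...,::-1])
for t,z in(("clip1",.0634),("plate1",p[2]+.009)):
  for d in ctrl.outline_of("wrist",t):
    if d["conf"]>.3: print(t,round(d["conf"],2),np.round(d["uv"]),rect("wrist",d["pixels"],z,m))
E
```

```text
clock: 6.4
eef_pos: [0.5959, -0.1496, 0.123]
tcp_rot: [0.732, 0.681, -0.001, -0.001]
force: [0.5, -0.0, 0.0]
width: 0.0289
grasp_force: 34.8
[ 0.5958535  -0.14960799  0.12304307] -4.165184815101877
clip1 0.89 [305.  15.] [626.3 -17.5  20.2  33.6  88.3]
clip1 0.85 [310.  73.] [623.3 -56.5  33.   47.   -3.3]
clip1 0.63 [308. 162.] [ 619.2 -111.6   33.5   48.7   -3.4]
plate1 0.63 [308. 157.] [ 613.5 -102.    22.4   32.2   -3.4]
plate1 0.61 [273. 255.] [ 596.6 -147.3   29.8   50.1   -3.9]
plate1 0.59 [307. 328.] [ 611.4 -185.     9.2   13.    18.9]
plate1 0.37 [305.  14.] [617.9 -40.2  13.4  22.2  88.3]
```

View pics/w3.png

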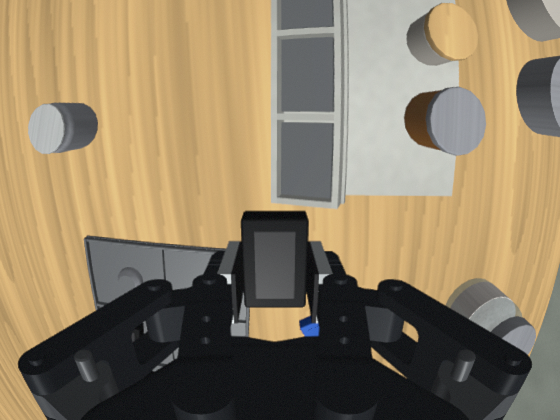

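The plate is held level and centred at (275,258); rail pocket 6 is empty at (308,162). I take one more view to triangulate the rail.

```bash
python3 -m creep '[[0.03,0.015,-0.015,0,0],[0.065,0.03,-0.03,0,0],[0.065,0.03,-0.03,0,0],[0.065,0.03,-0.03,0,0]]'
cat > rail.py <<'E'
from h import *
from scipy.optimize import least_squares
def seatpts(q,h=-.007):
    # q: x0,y0,z0 of middle of the seats, yaw ; returns six centres shifted h along the normal
    Rz=R.from_euler("zy",[q[3],-20],degrees=True) if 0 else R.from_euler("ZY",[q[3],-20],degrees=True)
    ys=.054*(2.5-np.arange(6));return q[:3]+Rz.apply(np.c_[0*ys,ys,0*ys+h])
if __name__=="__main__":
    obs=[]
    m3=dict(np.load("m3.npz"))
    for uv in([310,73],[308,162]): pass
    for n in("top","side","wrist"):
        m=ctrl.camera_model(n);ctrl.read_camera(n)
        for d in ctrl.outline_of(n,"clip1"):
            if d["conf"]<.5: continue
            c=max(cv2.findContours(d["pixels"].astype(np.uint8),0,1)[0],key=cv2.contourArea)[:,0]
            if c.min()<3 or c[:,0].max()>556 or c[:,1].max()>416: continue
            (u,v),wh,_=cv2.minAreaRect(c); obs.append((n,m,(u,v),max(wh)));print(n,round(d["conf"],2),round(u,1),round(v,1),np.round(wh))
    m=dict(mtx=m3["mtx"],cam_to_world=m3["cam_to_world"])
    def res(q,full=False):
        o=[];P=seatpts(q)
        for n,mm,uv,s in obs:
            e=(proj(n,P,mm)-uv)*(47/s) # about mm
            o.append(e[np.argmin(np.linalg.norm(e,axis=1))])
        o=np.array(o)
        return o if full else np.r_[o.ravel()/1.0,(q[2]-.070)*1000/1.0]
    r=least_squares(res,[.626,.024,.070,-4],x_scale=[.01,.01,.01,1],loss="soft_l1");print(np.round(r.x,4))
    for o,e in zip(obs,res(r.x,True)):print(o[0],np.round(e,1))
    np.save("rail.npy",r.x);print(np.round(seatpts(r.x,0),4))
E
python3 rail.py
```

```text
clock: 7.05
eef_pos: [0.6313, -0.0869, 0.1536]
tcp_rot: [0.732, 0.681, -0.0, -0.0]
force: [0.3, 0.9, -0.5]
width: 0.0292
grasp_force: 34.8
top 0.85 215.0 180.0 [14. 20.]
top 0.81 238.0 182.0 [14. 20.]
top 0.7 285.0 185.0 [14. 20.]
top 0.56 262.4 183.3 [21. 15.]
side 0.75 309.1 194.2 [15. 14.]
side 0.71 290.2 164.8 [13. 14.]
side 0.63 318.2 210.3 [17. 15.]
side 0.63 328.5 227.2 [18. 16.]
side 0.61 339.8 245.3 [19. 15.]
wrist 0.74 259.5 168.0 [64. 43.]
wrist 0.56 259.5 94.0 [66. 43.]
[ 0.6261  0.0248  0.0683 -4.2047]
top [ 0.9 -0. ]
top [ 2.2 -1.2]
top [ 2.5 -1.2]
top [ 0.3 -0.7]
side [-3.1 -0.3]
side [-0.3  0.6]
side [-0.4 -0.6]
side [ 0.  -0.4]
side [-0.3 -0.3]
wrist [-0.1 -0.4]
wrist [-0.4 -0.6]
[[ 0.636   0.1595  0.0683]
 [ 0.632   0.1056  0.0683]
 [ 0.628   0.0518  0.0683]
 [ 0.6241 -0.0021  0.0683]
 [ 0.6201 -0.0559  0.0683]
 [ 0.6162 -0.1098  0.0683]]
```

```bash
python3 - <<'E'
from h import *
print(go(.6177,-.110,.100,-4.2),go(.6177,-.110,.078,-4.2))
E
```

```text
[-0.0239 -0.0118  0.0534  0.0297] [-0.0239 -0.0118  0.0754  0.0297]
```

```bash
python3 -m creep '[[-0.024,-0.012,0.02,0,0],[-0.024,-0.012,0.04,0,0],[-0.024,-0.012,0.055,0,0],[-0.024,-0.012,0.065,0,0],[-0.024,-0.012,0.072,0,0],[-0.024,-0.012,0.0755,0,0],[-0.024,-0.012,0.0755,0,0]]'
python3 - <<'E'
from h import *
print(tool())
m=ctrl.camera_model("wrist");im=ctrl.read_camera("wrist");p=tool()[0]
for d in ctrl.outline_of("wrist","plate1"):
    if d["conf"]>.3: print(round(d["conf"],2),np.round(d["uv"]),rect("wrist",d["pixels"],p[2]+.009,m))
cv2.imwrite("pics/w4.png",im[...,::-1])
E
python3 -m creep '[[0,0,0.001,0,0],[0,0,0.001,0,0]]'; python3 -m creep '[[0,0,0.001,0,0],[0,0,0.001,0,0]]'
```

```text
clock: 8.22
eef_pos: [0.6184, -0.1094, 0.0784]
tcp_rot: [0.732, 0.681, 0.0, 0.0]
force: [-0.8, 0.6, -0.8]
width: 0.0288
grasp_force: 34.8
(array([ 0.61839753, -0.10940802,  0.07844884]), array([[ 7.14432582e-02,  9.97444634e-01,  2.49460825e-04],
       [ 9.97444665e-01, -7.14432467e-02, -5.49479413e-05],
       [-3.69852379e-05,  2.52749029e-04, -9.99999967e-01]]), np.float64(-4.0968868718345774))
0.94 [272. 259.] [ 619.1 -106.9   29.8   50.    -3.6]
clock: 8.57
eef_pos: [0.6183, -0.1095, 0.0775]
tcp_rot: [0.732, 0.681, 0.0, 0.0]
force: [0.1, -0.1, -0.9]
width: 0.0287
grasp_force: 34.8
clock: 8.82
eef_pos: [0.6181, -0.1095, 0.0762]
tcp_rot: [0.732, 0.681, -0.0, -0.0]
force: [0.2, 0.9, -1.0]
width: 0.0287
grasp_force: 34.8
```

View pics/w4.png

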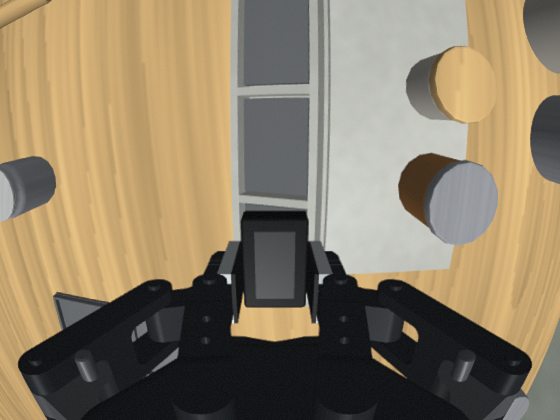

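The held plate is at (275,258), its +y edge just inside the 5/6 rib at (273,200) and aligned with the pocket in x. I lower until I feel contact.

```bash
for i in 1 2 3; do python3 -m creep '[[0,0,0.001,0,0],[0,0,0.001,0,0]]' | grep -E "eef|^force|grasp"; done
```

```text
eef_pos: [0.6181, -0.1095, 0.0752]
force: [-0.1, -0.2, 0.2]
grasp_force: 34.8
eef_pos: [0.6181, -0.1095, 0.0742]
force: [-0.6, -0.0, -0.7]
grasp_force: 34.8
eef_pos: [0.6183, -0.1095, 0.0737]
force: [-0.6, 0.0, 3.1]
grasp_force: 36.4
```

```bash
python3 -m creep '[[0,0,-0.001,0,0],[0,0,-0.001,0,0.38],[0,0,-0.001,0,0.42],[0,0,-0.001,0,0.5],[0,0,-0.001,0,0.5],[0,0,-0.02,0,0.55],[0,0,-0.05,0,0.55],[0,0,-0.08,0,0.55],[0,0,-0.08,0,0.55]]'
python3 - <<'E'
from h import *
m=ctrl.camera_model("wrist");im=ctrl.read_camera("wrist")
cv2.imwrite("pics/w5.png",im[...,::-1])
for d in ctrl.outline_of("wrist","plate1"):
    if d["conf"]>.3: print(round(d["conf"],2),np.round(d["uv"]),rect("wrist",d["pixels"],.075,m))
im,o=plates("top")
for x in o:print(*x)
E
```

```text
clock: 10.7
eef_pos: [0.6212, -0.1103, 0.158]
tcp_rot: [0.732, 0.681, 0.002, 0.004]
force: [0.8, -0.5, 0.6]
width: 0.0471
grasp_force: 0.0
0.71 [294. 330.] [ 633.6 -216.3   21.3   39.3  -86.9]
0.69 [267. 206.] [ 617.8 -108.4   32.1   50.2   -5.4]
0.62 [135. 375.] [ 467.5 -277.2   12.3   30.   -52.6]
0.36 [269.  12.] [629.7  32.   19.5  29.9  85.7]
0.61 [169.0, 250.0] [120.  89.  53.] [461.6 286.7  95.5 111.7 -87.1]
```

View pics/w5.png

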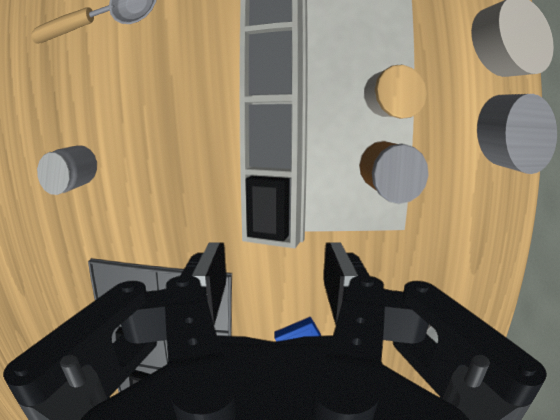

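Plate 1 lies flat in pocket 6 at (268,207). Next plate.

```bash
python3 - <<'E'
from h import *
print(go(.518,-.300,.14,-13))
E
```

```text
[-0.1974 -0.0854  0.0125  8.8953]
```

```bash
python3 -m creep '[[-0.05,-0.021,0.01,4,0.55],[-0.1,-0.043,0.018,9,0.55],[-0.15,-0.064,0.018,9,0.55],[-0.197,-0.086,0.018,9,0.55],[-0.197,-0.086,0.018,9,0.55],[-0.197,-0.086,0.018,9,0.55],[-0.197,-0.086,0.018,9,0.55]]'
cat > look.py <<'E'
from h import *
im,o=plates()
for x in o:print(*x)
p,M,a=tool();print(p,a)
for x in o:
    c=x[3]
    if x[2][2]<80 and c[2]>26 and c[2]<38: 
        # the +y end face adds about 2 mm to the centre at lower heights
        print(c[:2],go(c[0]/1e3,c[1]/1e3-.0015,.008,c[4]))
E
python3 look.py
```

```text
clock: 11.78
eef_pos: [0.5185, -0.2986, 0.1348]
tcp_rot: [0.783, 0.622, -0.0, -0.001]
force: [0.5, 0.1, 0.4]
width: 0.0466
grasp_force: 0.0
0.98 [175.0, 212.0] [47. 48. 50.] [ 432.1 -288.8   33.3   48.7  -15.3]
0.9 [272.0, 278.0] [71. 72. 73.] [ 500.4 -367.7   33.1   52.2   11.6]
0.81 [275.0, 206.0] [59. 60. 62.] [ 519.4 -301.7   32.    48.1  -13. ]
0.8 [400.0, 148.0] [ 44.  86. 179.] [ 634.  -277.3   32.9   48.1  -65.4]
0.79 [438.0, 236.0] [ 42.  81. 168.] [ 658.7 -365.8   35.6   49.8  -82.9]
0.72 [234.0, 166.0] [123. 126. 129.] [ 477.1 -293.5  161.2  218.6   -8.4]
0.47 [179.0, 263.0] [31. 32. 33.] [ 420.8 -338.8    9.4   20.9  -46.4]
[ 0.51873086 -0.2986271   0.13507005] -13.000963555417
[ 432.1 -288.8] [-0.0114 -0.0862  0.1271  2.299 ]
[ 500.4 -367.7] [-7.2900e-02 -1.9000e-03  1.2700e-01 -2.4601e+01]
[ 519.4 -301.7] [-0.0043  0.0017  0.1271 -0.001 ]
```

```bash
python3 -m creep '[[-0.004,0.002,0.05,0,0.55],[-0.004,0.002,0.09,0,0.55],[-0.004,0.002,0.115,0,0.55],[-0.004,0.002,0.124,0,0.55],[-0.004,0.002,0.127,0,0.55],[-0.004,0.002,0.127,0,0.55],[-0.004,0.002,0.127,0,0.2],[-0.004,0.002,0.127,0,0],[-0.004,0.002,0.127,0,0],[-0.004,0.002,0.127,0,0],[-0.004,0.002,0.127,0,0],[-0.004,0.002,0.115,0,0],[-0.004,0.002,0.08,0,0],[-0.004,0.002,0.04,0,0],[-0.004,0.002,0,0,0],[-0.004,0.002,0,0,0]]' 35
cat > held.py <<'E'
from h import *
import sys
x,y=map(float,sys.argv[1:3])
p,M,a=tool();m=ctrl.camera_model("wrist");ctrl.read_camera("wrist")
for d in ctrl.outline_of("wrist","plate1"):
    r=rect("wrist",d["pixels"],p[2]+.009,m)
    e=M.T@np.array([r[0]/1e3-p[0],r[1]/1e3-p[1],0])
    if d["conf"]>.3 and abs(e[:2]).max()<.02: print("held",round(d["conf"],2),r,"off tool (first was +2.3..2.5 in x)",np.round(e[:2]*1e3,1),a)
print(p,a,"above",go(x,y,.095,-4.2),"low",go(x,y,.0765,-4.2))
E
python3 held.py .622 -.0561
```

```text
clock: 13.88
eef_pos: [0.5218, -0.306, 0.1399]
tcp_rot: [0.783, 0.622, 0.001, 0.004]
force: [0.8, -0.6, -0.1]
width: 0.029
grasp_force: 34.7
held 0.76 [ 523.  -302.9   29.8   48.5  -13.4] off tool (first was +2.3..2.5 in x) [3.3 0.4] -13.110239108987724
[ 0.52181235 -0.30604833  0.13991644] -13.110239108987724 above [ 0.2649  0.0438  0.0406 -8.9122] low [ 0.2649  0.0438  0.0591 -8.9122]
```

```bash
python3 -m creep '[[0.06,0.01,0,-3,0],[0.12,0.02,0,-6,0],[0.18,0.03,0,-9,0],[0.225,0.037,0.01,-9,0],[0.255,0.043,0.025,-9,0],[0.265,0.044,0.035,-9,0],[0.265,0.044,0.035,-9,0],[0.265,0.044,0.035,-9,0]]'
python3 held.py .622 -.0561
```

```text
clock: 14.98
eef_pos: [0.6218, -0.0571, 0.1001]
tcp_rot: [0.732, 0.681, -0.0, -0.0]
force: [1.2, -0.2, -0.8]
width: 0.0287
grasp_force: 34.7
held 0.71 [622.5 -53.7  29.4  48.8  -4.2] off tool (first was +2.3..2.5 in x) [3.4 0.5] -4.181462172796192
[ 0.62175261 -0.05709857  0.1001019 ] -4.181462172796192 above [ 0.0012 -0.0005  0.0058 -0.0054] low [ 0.0012 -0.0005  0.0243 -0.0054]
```

```bash
python3 -m creep '[[0,0,0.008,0,0],[0,0,0.016,0,0],[0,0,0.021,0,0],[0,0,0.0245,0,0],[0,0,0.0245,0,0]]'|grep -E "eef|^force"; python3 -m creep '[[0,0,0.001,0,0],[0,0,0.001,0,0]]'|grep -E "eef|^force"; python3 -m creep '[[0,0,0.001,0,0],[0,0,0.001,0,0]]'|grep -E "eef|^force"
```

```text
eef_pos: [0.6222, -0.056, 0.0755]
force: [0.7, -0.6, -1.0]
eef_pos: [0.6226, -0.0561, 0.0752]
force: [0.3, -0.3, 0.2]
eef_pos: [0.6227, -0.0561, 0.0749]
force: [-2.2, 0.4, 4.2]
```

```bash
python3 -m creep '[[-0.001,0,-0.002,0,0],[-0.001,-0.0005,-0.002,0,0],[-0.001,-0.0005,0,0,0],[-0.001,-0.0005,0,0,0]]'|grep -E "eef|^force"; python3 -m creep '[[0,0,0.001,0,0],[0,0,0.001,0,0]]'|grep -E "eef|^force"
```

```text
eef_pos: [0.622, -0.0571, 0.0743]
force: [-1.3, 0.4, 3.1]
eef_pos: [0.6222, -0.0571, 0.0738]
force: [-2.9, 0.7, 6.2]
```

```bash
python3 -m creep '[[0,0,-0.0015,0,0],[0,0,-0.0015,0,0.38],[0,0,-0.0015,0,0.42],[0,0,-0.0015,0,0.5],[0,0,-0.0015,0,0.5],[0,0,-0.02,0,0.55],[0,0,-0.05,0,0.55],[0,0,-0.08,0,0.55],[0,0,-0.08,0,0.55]]'|grep -E "eef|clock"
cat > after.py <<'E'
from h import *
import sys
m=ctrl.camera_model("wrist");im=ctrl.read_camera("wrist")
cv2.imwrite("pics/%s.png"%sys.argv[1],im[...,::-1])
for d in ctrl.outline_of("wrist","plate1"):
    r=rect("wrist",d["pixels"],.075,m)
    if d["conf"]>.3 and 590<r[0]<650: print(round(d["conf"],2),np.round(d["uv"]),r)
ctrl.read_camera("top");im,o=plates("top")
for x in o:print(*x)
p=[float(v) for v in sys.argv[2:]]
print(go(*p))
E
python3 after.py w6 .470 -.285 .14 -15
```

```text
clock: 18.08
eef_pos: [0.6248, -0.0576, 0.1575]
0.89 [267. 212.] [620.7 -55.4  31.3  48.8  -4.3]
0.82 [266. 272.] [ 617.4 -108.1   32.9   53.2   -5.9]
0.82 [439.0, 275.0] [51. 47. 43.] [ 423.8 -356.5   28.6   49.   -16.7]
0.79 [436.0, 172.0] [ 34.  56. 112.] [ 658.6 -362.8   34.2   47.5  -83.6]
0.67 [401.0, 188.0] [ 32.  59. 130.] [ 633.5 -286.2   12.    32.2   86.3]
0.63 [411.0, 274.0] [52. 49. 46.] [ 429.  -293.8   30.2   31.7   85.9]
[-0.2384 -0.1339  0.0118 10.892 ]
```

View pics/w6.png

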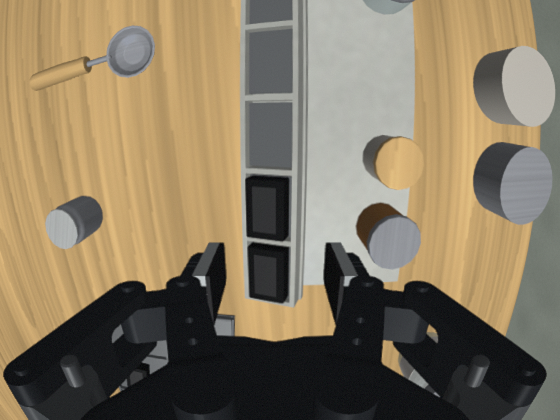

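Both plates lie in pockets 5 (268,207) and 6 (268,272). Next plate.

```bash
python3 -m creep '[[-0.05,-0.036,0.01,4,0.55],[-0.1,-0.072,0.018,9,0.55],[-0.15,-0.108,0.018,11,0.55],[-0.2,-0.144,0.018,11,0.55],[-0.241,-0.173,0.018,11,0.55],[-0.241,-0.173,0.018,11,0.55],[-0.241,-0.173,0.018,11,0.55],[-0.241,-0.173,0.018,11,0.55]]'|grep -E "eef|clock"
python3 look.py
```

```text
clock: 19.32
eef_pos: [0.4324, -0.284, 0.1344]
0.98 [371.0, 260.0] [50. 51. 52.] [ 506.6 -364.8   22.4   53.7   25.1]
0.95 [476.0, 136.0] [ 42.  79. 161.] [ 631.5 -276.5   35.3   51.5  -66.3]
0.7 [286.0, 279.0] [72. 73. 74.] [ 425.4 -359.2   31.1   52.7  -15.3]
0.66 [508.0, 217.0] [ 39.  74. 154.] [ 655.6 -365.6   37.7   53.3  -82.4]
0.56 [272.0, 204.0] [56. 57. 58.] [ 430.7 -288.1   30.9   46.5  -15. ]
[ 0.43255776 -0.28398171  0.134603  ] -14.990473897395036
[ 425.4 -359.2] [-0.076   0.013   0.1266  0.3095]
[ 430.7 -288.1] [-0.0059 -0.0003  0.1266  0.0095]
```

```bash
python3 -m creep '[[-0.004,0,0.05,0,0.55],[-0.004,0,0.09,0,0.55],[-0.004,0,0.115,0,0.55],[-0.004,0,0.124,0,0.55],[-0.004,0,0.127,0,0.55],[-0.004,0,0.127,0,0.55],[-0.004,0,0.127,0,0.2],[-0.004,0,0.127,0,0],[-0.004,0,0.127,0,0],[-0.004,0,0.127,0,0],[-0.004,0,0.127,0,0],[-0.004,0,0.115,0,0],[-0.004,0,0.08,0,0],[-0.004,0,0.04,0,0],[-0.004,0,0,0,0],[-0.004,0,0,0,0]]' 35
python3 held.py .6262 -.0023
```

```text
clock: 21.42
eef_pos: [0.4331, -0.2909, 0.139]
tcp_rot: [0.794, 0.608, 0.001, 0.004]
force: [0.8, 0.2, -0.0]
width: 0.0288
grasp_force: 34.7
held 0.58 [ 434.1 -289.    30.    49.4  -15.7] off tool (first was +2.3..2.5 in x) [2.1 0.4] -15.107479912379263
[ 0.43313511 -0.2908689   0.13899008] -15.107479912379263 above [  0.3276   0.1139   0.0402 -10.9152] low [  0.3276   0.1139   0.0587 -10.9152]
```

```bash
python3 -m creep '[[0.055,0.019,0,-3,0],[0.11,0.038,0,-6,0],[0.165,0.057,0,-9,0],[0.22,0.076,0,-11,0],[0.275,0.095,0,-11,0],[0.31,0.107,0.01,-11,0],[0.325,0.114,0.025,-11,0],[0.328,0.114,0.035,-11,0],[0.328,0.114,0.035,-11,0],[0.328,0.114,0.035,-11,0]]'|grep -E "eef|clock"
python3 held.py .6262 -.0023
```

```text
clock: 22.78
eef_pos: [0.6257, -0.0031, 0.0998]
held 0.57 [626.7  -1.   30.1  49.6  -4. ] off tool (first was +2.3..2.5 in x) [2.2 0.8] -4.206342354150957
[ 0.62571116 -0.00310575  0.09976387] -4.206342354150957 above [ 0.0006 -0.0003  0.0055  0.0064] low [ 0.0007 -0.0003  0.024   0.0064]
```

```bash
python3 -m creep '[[0,0,0.008,0,0],[0,0,0.016,0,0],[0,0,0.021,0,0],[0,0,0.0235,0,0],[0,0,0.0235,0,0]]'|grep -E "eef|^force"; python3 -m creep '[[0,0,0.001,0,0],[0,0,0.001,0,0]]'|grep -E "eef|^force"; python3 -m creep '[[0,0,0.0005,0,0],[0,0,0.0005,0,0]]'|grep -E "eef|^force"
```

```text
eef_pos: [0.6262, -0.0018, 0.076]
force: [-0.4, -0.4, -0.2]
eef_pos: [0.6266, -0.0019, 0.0755]
force: [0.7, 0.3, -0.6]
eef_pos: [0.6265, -0.0019, 0.0749]
force: [0.2, -0.8, 0.0]
```

```bash
python3 -m creep '[[-0.0005,0,0.0005,0,0],[-0.0005,0,0.0005,0,0]]'|grep -E "eef|^force"; python3 -m creep '[[0,0,0.0005,0,0],[0,0,0.0005,0,0]]'|grep -E "eef|^force"; 
```

```text
eef_pos: [0.6265, -0.0023, 0.0745]
force: [-0.7, 0.7, 0.8]
eef_pos: [0.6265, -0.0023, 0.0744]
force: [-2.0, 1.4, 4.0]
```

```bash
python3 -m creep '[[0,0,-0.001,0,0],[0,0,-0.001,0,0.38],[0,0,-0.001,0,0.42],[0,0,-0.001,0,0.5],[0,0,-0.001,0,0.5],[0,0,-0.02,0,0.55],[0,0,-0.05,0,0.55],[0,0,-0.08,0,0.55],[0,0,-0.08,0,0.55]]'|grep -E "eef|clock"
python3 after.py w7 .425 -.355 .14 -15
```

```text
clock: 25.62
eef_pos: [0.6295, -0.0027, 0.1586]
0.73 [267. 318.] [617.4 -99.7  32.2  39.6  -6.6]
0.61 [270. 275.] [620.6 -54.5  31.5  53.9  -4.8]
0.56 [266. 210.] [625.1  -2.7  31.3  50.   -4.3]
0.86 [440.0, 276.0] [53. 49. 44.] [ 423.9 -354.3   31.2   52.   -18.8]
0.8 [398.0, 187.0] [ 43.  60. 116.] [ 634.2 -272.9   34.5   48.   -66.9]
0.77 [436.0, 173.0] [ 36.  57. 114.] [ 659.4 -364.9   35.    50.1  -88.2]
0.76 [444.0, 242.0] [49. 45. 41.] [ 499.3 -365.    30.6   51.    10.6]
[-0.3661 -0.1745  0.013  10.8919]
```

```bash
python3 -m creep '[[-0.055,-0.026,0.01,4,0.55],[-0.11,-0.052,0.018,9,0.55],[-0.165,-0.078,0.018,11,0.55],[-0.22,-0.104,0.018,11,0.55],[-0.275,-0.13,0.018,11,0.55],[-0.33,-0.156,0.018,11,0.55],[-0.366,-0.174,0.018,11,0.55],[-0.366,-0.174,0.018,11,0.55],[-0.366,-0.174,0.018,11,0.55],[-0.366,-0.174,0.018,11,0.55]]'|grep -E "eef|clock"
python3 look.py
```

```text
clock: 27.12
eef_pos: [0.4269, -0.3536, 0.1353]
0.93 [505.0, 154.0] [ 35.  72. 154.] [ 655.5 -367.7   33.2   53.6  -82.9]
0.64 [360.0, 198.0] [47. 48. 49.] [ 499.4 -369.    32.    49.    13.5]
0.57 [468.0, 66.0] [ 45.  80. 159.] [ 631.2 -278.8   32.8   54.6  -66.7]
0.56 [271.0, 206.0] [54. 55. 56.] [ 425.5 -360.1   31.1   47.   -15.9]
[ 0.42709792 -0.35382456  0.13562081] -15.000567021945486
[ 499.4 -369. ] [ 2.60000e-03  7.42000e-02  1.27600e-01 -2.85006e+01]
[ 425.5 -360.1] [-8.000e-03  5.000e-04  1.276e-01  8.994e-01]
```

```bash
python3 -m creep '[[-0.006,0,0.05,0,0.55],[-0.006,0,0.09,0,0.55],[-0.006,0,0.115,0,0.55],[-0.006,0,0.124,0,0.55],[-0.006,0,0.1275,0,0.55],[-0.006,0,0.1275,0,0.55],[-0.006,0,0.1275,0,0.2],[-0.006,0,0.1275,0,0],[-0.006,0,0.1275,0,0],[-0.006,0,0.1275,0,0],[-0.006,0,0.1275,0,0],[-0.006,0,0.115,0,0],[-0.006,0,0.08,0,0],[-0.006,0,0.04,0,0],[-0.006,0,0,0,0],[-0.006,0,0,0,0]]' 35
python3 held.py .6302 .0516
```

```text
clock: 29.22
eef_pos: [0.4271, -0.3631, 0.1402]
tcp_rot: [0.794, 0.608, 0.0, 0.004]
force: [-0.2, -1.2, -0.3]
width: 0.0289
grasp_force: 34.7
held 0.64 [ 428.2 -360.6   29.5   48.2  -15.3] off tool (first was +2.3..2.5 in x) [2.7 0.4] -15.112336967939035
[ 0.42712682 -0.36310406  0.1402282 ] -15.112336967939035 above [  0.4516   0.0906   0.0411 -10.9148] low [  0.4516   0.0906   0.0596 -10.9148]
```

```bash
python3 -m creep '[[0.06,0.012,0,-3,0],[0.12,0.024,0,-6,0],[0.18,0.036,0,-9,0],[0.24,0.048,0,-11,0],[0.3,0.06,0,-11,0],[0.36,0.072,0,-11,0],[0.41,0.082,0,-11,0],[0.44,0.09,0.01,-11,0],[0.45,0.091,0.025,-11,0],[0.452,0.091,0.035,-11,0],[0.452,0.091,0.035,-11,0],[0.452,0.091,0.035,-11,0]]'|grep -E "eef|clock"
python3 held.py .6302 .0516
```

```text
clock: 30.82
eef_pos: [0.6304, 0.0507, 0.1009]
held 0.86 [631.   53.2  29.4  49.   -4.2] off tool (first was +2.3..2.5 in x) [2.5 0.4] -4.1996472952313235
[0.63036893 0.05070386 0.10088008] -4.1996472952313235 above [ 0.0006 -0.0008  0.0065  0.0185] low [ 0.0006 -0.0009  0.025   0.0185]
```

```bash
python3 -m creep '[[0,0,0.008,0,0],[0,0,0.016,0,0],[0,-0.0005,0.021,0,0],[0,-0.0005,0.0245,0,0],[0,-0.0005,0.0245,0,0]]'|grep -E "eef|^force"; python3 -m creep '[[0,0,0.001,0,0],[0,0,0.001,0,0]]'|grep -E "eef|^force"; python3 -m creep '[[0,0,0.0005,0,0],[0,0,0.0005,0,0]]'|grep -E "eef|^force"
```

```text
eef_pos: [0.6299, 0.0519, 0.0758]
force: [0.0, -0.1, -0.6]
eef_pos: [0.6304, 0.0519, 0.0755]
force: [0.5, -0.3, 0.3]
eef_pos: [0.6304, 0.0519, 0.0751]
force: [0.5, -0.9, 0.7]
```

```bash
python3 -m creep '[[-0.0004,0,0.0007,0,0],[-0.0004,0,0.0007,0,0]]'|grep -E "eef|^force"; python3 -m creep '[[0,0,0.0005,0,0],[0,0,0.0005,0,0]]'|grep -E "eef|^force"; 
```

```text
eef_pos: [0.6305, 0.0518, 0.0749]
force: [-1.8, 1.4, 5.2]
eef_pos: [0.6306, 0.0518, 0.0746]
force: [-2.7, 1.3, 6.3]
```

```bash
python3 -m creep '[[0,0,-0.001,0,0],[0,0,-0.001,0,0.38],[0,0,-0.001,0,0.42],[0,0,-0.001,0,0.5],[0,0,-0.001,0,0.5],[0,0,-0.02,0,0.55],[0,0,-0.05,0,0.55],[0,0,-0.08,0,0.55],[0,0,-0.08,0,0.55]]'|grep -E "eef|clock"
python3 after.py w8 .499 -.363 .14 11
```

```text
clock: 33.67
eef_pos: [0.6333, 0.0514, 0.1584]
0.88 [268. 324.] [621.7 -45.4  31.2  39.5  -6.2]
0.56 [264. 207.] [629.   52.3  32.   50.2  -3.4]
0.85 [333.0, 189.0] [49. 45. 40.] [ 6.302e+02 -1.150e+02  3.210e+01  5.110e+01 -4.000e-01]
0.83 [398.0, 185.0] [ 39.  59. 117.] [ 634.1 -272.    33.    44.3  -64. ]
0.7 [435.0, 173.0] [ 33.  56. 115.] [ 659.3 -363.8   34.5   47.7  -82.4]
0.66 [306.0, 189.0] [48. 44. 40.] [ 6.33e+02 -5.97e+01  2.72e+01  4.59e+01 -4.00e-01]
0.59 [443.0, 240.0] [48. 45. 41.] [ 498.1 -366.6   28.3   48.    11.9]
[-4.2270e-01 -1.0000e-01  1.2700e-02 -1.5114e+01]
```

```bash
python3 -m creep '[[-0.055,-0.013,0.01,-4,0.55],[-0.11,-0.026,0.018,-9,0.55],[-0.165,-0.039,0.018,-15,0.55],[-0.22,-0.052,0.018,-15,0.55],[-0.275,-0.065,0.018,-15,0.55],[-0.33,-0.078,0.018,-15,0.55],[-0.385,-0.09,0.018,-15,0.55],[-0.423,-0.1,0.018,-15,0.55],[-0.423,-0.1,0.018,-15,0.55],[-0.423,-0.1,0.018,-15,0.55],[-0.423,-0.1,0.018,-15,0.55]]'|grep -E "eef|clock"
python3 look.py
```

```text
clock: 35.3
eef_pos: [0.5002, -0.3618, 0.1351]
0.78 [270.0, 209.0] [52. 53. 54.] [ 499.5 -368.9   29.2   47.7   11.6]
0.78 [438.0, 236.0] [ 39.  77. 161.] [ 656.9 -367.8   33.6   51.8  -82.1]
0.76 [436.0, 136.0] [ 38.  79. 170.] [ 632.3 -279.1   30.3   50.5  -66.5]
[ 0.50040276 -0.36199634  0.13540498] 10.98548158115743
[ 499.5 -368.9] [-0.0082 -0.0024  0.1274 -0.6145]
```

```bash
python3 -m creep '[[-0.006,-0.001,0.05,0,0.55],[-0.006,-0.001,0.09,0,0.55],[-0.006,-0.001,0.115,0,0.55],[-0.006,-0.001,0.124,0,0.55],[-0.006,-0.001,0.1275,0,0.55],[-0.006,-0.001,0.1275,0,0.55],[-0.006,-0.001,0.1275,0,0.2],[-0.006,-0.001,0.1275,0,0],[-0.006,-0.001,0.1275,0,0],[-0.006,-0.001,0.1275,0,0],[-0.006,-0.001,0.1275,0,0],[-0.006,-0.001,0.115,0,0],[-0.006,-0.001,0.08,0,0],[-0.006,-0.001,0.04,0,0],[-0.006,-0.001,0,0,0],[-0.006,-0.001,0,0,0]]' 35
python3 held.py .6342 .1054
```

```text
clock: 37.4
eef_pos: [0.5026, -0.3715, 0.1404]
tcp_rot: [0.637, 0.771, -0.0, 0.004]
force: [0.2, 0.0, -1.0]
width: 0.029
grasp_force: 34.7
held 0.93 [ 502.6 -368.8   29.4   48.7   10.7] off tool (first was +2.3..2.5 in x) [2.6 0.5] 10.888767851453098
[ 0.5025564  -0.37147342  0.14036172] 10.888767851453098 above [ 0.4408  0.2213  0.0409 15.0885] low [ 0.4408  0.2213  0.0594 15.0885]
```

```bash
python3 -m creep '[[0.053,0.027,0,5,0],[0.106,0.053,0,10,0],[0.16,0.08,0,15,0],[0.213,0.107,0,15,0],[0.266,0.133,0,15,0],[0.319,0.16,0,15,0],[0.372,0.187,0,15,0],[0.42,0.211,0,15,0],[0.438,0.22,0.02,15,0],[0.441,0.221,0.035,15,0],[0.441,0.221,0.035,15,0],[0.441,0.221,0.035,15,0]]'|grep -E "eef|clock"
python3 held.py .6342 .1054
```

```text
clock: 39.0
eef_pos: [0.6334, 0.1038, 0.1002]
held 0.71 [634.  106.5  29.8  49.5  -4.2] off tool (first was +2.3..2.5 in x) [2.7 0.4] -4.226132756529739
[0.63342171 0.10384443 0.10017574] -4.226132756529739 above [ 0.0013 -0.0003  0.0063 -0.0168] low [ 0.0013 -0.0003  0.0248 -0.0168]
```

```bash
python3 -m creep '[[0.0005,0,0.008,0,0],[0.0005,0,0.016,0,0],[0.0005,0,0.021,0,0],[0.0005,0,0.0238,0,0],[0.0005,0,0.0238,0,0]]'|grep -E "eef|^force"; python3 -m creep '[[0,0,0.001,0,0],[0,0,0.001,0,0]]'|grep -E "eef|^force"; python3 -m creep '[[0,0,0.0005,0,0],[0,0,0.0005,0,0]]'|grep -E "eef|^force"
```

```text
eef_pos: [0.6338, 0.106, 0.0764]
force: [0.2, 0.4, -0.2]
eef_pos: [0.6341, 0.106, 0.076]
force: [0.7, -0.1, -0.1]
eef_pos: [0.634, 0.106, 0.0754]
force: [-0.0, -0.6, -0.5]
```

```bash
python3 -m creep '[[-0.0008,0,0.0005,0,0],[-0.0008,0,0.0005,0,0]]'|grep -E "eef|^force"; python3 -m creep '[[0,0,0.0004,0,0],[0,0,0.0004,0,0]]'|grep -E "eef|^force"; 
```

```text
eef_pos: [0.634, 0.1051, 0.0749]
force: [0.0, -0.4, 0.3]
eef_pos: [0.6341, 0.1051, 0.0748]
force: [-0.7, -0.1, 2.4]
```

```bash
python3 -m creep '[[0,0,-0.0007,0,0],[0,0,-0.0007,0,0.38],[0,0,-0.0007,0,0.42],[0,0,-0.0007,0,0.5],[0,0,-0.0007,0,0.5],[0,0,-0.02,0,0.55],[0,0,-0.06,0,0.55],[0,0,-0.1,0,0.55],[-0.05,0,-0.16,0,0.55],[-0.1,0,-0.2,0,0.55],[-0.15,0,-0.2,0,0.55],[-0.15,0,-0.2,0,0.55],[-0.15,0,-0.2,0,0.55]]'|grep -E "eef|clock"
python3 - <<'E'
from h import *
m=ctrl.camera_model("wrist");im=ctrl.read_camera("wrist")
cv2.imwrite("pics/w9.png",im[...,::-1]);c=im[60:330,180:380]
cv2.imwrite("pics/w9c.png",cv2.resize(c,None,fx=2.2,fy=2.2,interpolation=cv2.INTER_CUBIC)[...,::-1])
for d in ctrl.outline_of("wrist","plate1"):
    r=rect("wrist",d["pixels"],.075,m)
    if d["conf"]>.3: print(round(d["conf"],2),np.round(d["uv"]),r)
E
```

```text
clock: 42.35
eef_pos: [0.6231, -0.0445, 0.2752]
0.93 [290. 324.] [ 635.3 -229.1   31.7   39.7  -68.9]
0.91 [272. 234.] [ 617.3 -107.6   31.4   51.6   -5. ]
0.78 [272. 144.] [624.6  -3.1  32.6  46.8  -4. ]
0.75 [277. 193.] [622.9 -56.3  29.6  48.9  -4.2]
0.67 [275.  43.] [632.5 104.4  32.5  49.3  -4. ]
0.6 [272.  91.] [629.1  51.5  31.3  45.9  -4.2]
```

View pics/w9c.png

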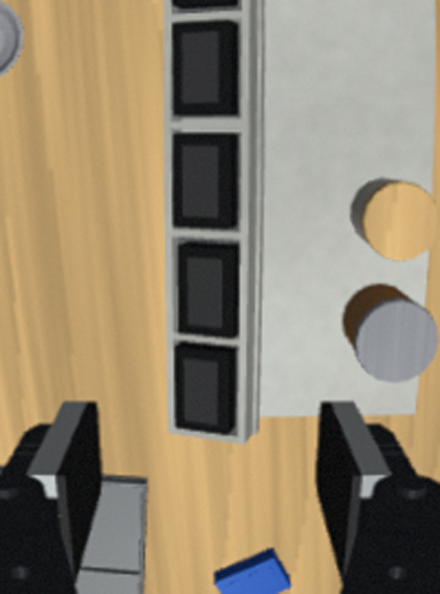

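All five plates lie in pockets 2 to 6 in a row (crop: 205,70 / 205,180 / 207,287 / 205,385, pocket 2 at the top). Now the press.

```bash
python3 - <<'E'
from h import *
print(go(.455,.20,.27,-4.2))
E
python3 -m creep '[[0.06,-0.04,0,0,1],[0.11,-0.08,0,0,1],[0.16,-0.12,0,0,1],[0.21,-0.155,0,0,1],[0.255,-0.185,0,0,1],[0.255,-0.185,0,0,1],[0.255,-0.185,0,0,1],[0.255,-0.185,0,0,1]]'|grep -E "eef|clock"
python3 - <<'E'
from h import *
m=ctrl.camera_model("wrist");im=ctrl.read_camera("wrist")
cv2.imwrite("pics/w10.png",im[...,::-1])
for t,z in(("press",.096),("pad",.004)):
  for d in ctrl.outline_of("wrist",t):
    if d["conf"]>.3: print(t,round(d["conf"],2),np.round(d["uv"]),rect("wrist",d["pixels"],z,m))
print(tool())
E
```

```text
[ 0.2308 -0.1845  0.0044  0.1629]
clock: 43.45
eef_pos: [0.4574, 0.2226, 0.2742]
press 0.88 [270. 121.] [458.1 285.5  33.4  55.  -58.9]
press 0.8 [354.  29.] [548.5 379.1  32.8  69.1 -39.1]
press 0.39 [451. 237.] [661.9 128.9 144.1 150.4  85. ]
pad 0.89 [278.  99.] [464.5 289.8 100.4 110.1 -88.2]
pad 0.66 [288. 114.] [482.6 299.8  11.9  31.2  29.4]
(array([0.457621  , 0.22220833, 0.27425393]), array([[ 7.36711868e-02,  9.97282555e-01, -2.48064497e-04],
       [ 9.97282563e-01, -7.36712362e-02, -1.96423090e-04],
       [-2.14164539e-04, -2.32919675e-04, -9.99999950e-01]]), np.float64(-4.224878636206221))
```

View pics/w10.png

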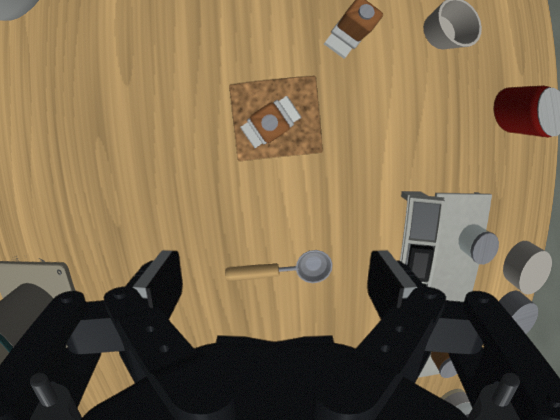

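```bash
python3 - <<'E'
from h import *
m=ctrl.camera_model("wrist");im=cv2.imread("pics/w10.png")[...,::-1]
c=im[60:180,210:350];cv2.imwrite("pics/w10c.png",cv2.resize(c,None,fx=5,fy=5,interpolation=cv2.INTER_CUBIC)[...,::-1])
hsv=cv2.cvtColor(np.ascontiguousarray(im),cv2.COLOR_RGB2HSV)
w=np.zeros(im.shape[:2],np.uint8);w[90:155,235:310]=((hsv[...,1]<60)&(hsv[...,2]>120))[90:155,235:310]
n,l,s,ce=cv2.connectedComponentsWithStats(w)
for i in range(1,n):
    if s[i,4]>15: print(s[i],ce[i].round(1),plane("wrist",ce[i],.012,m).round(4),plane("wrist",ce[i],.096,m).round(4))
E
```

```text
[274  96  27  31 407] [287.6 110.2] [[0.4797 0.2975 0.012 ]] [[0.4762 0.2954 0.096 ]]
[261 115  17  16 212] [269.2 122.3] [[0.4559 0.284  0.012 ]] [[0.4574 0.2848 0.096 ]]
[240 119  27  29 344] [252.2 133.8] [[0.4338 0.2714 0.012 ]] [[0.4399 0.2748 0.096 ]]
```

View pics/w10c.png

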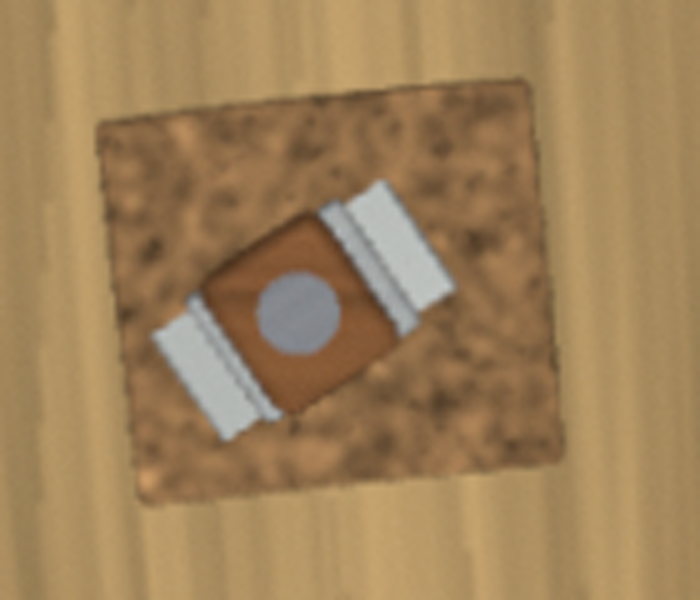

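The chosen press stands on the pad with its button at (300,313) in the crop. Its shoe ends are at (200,385) and (400,245), which gives an x axis yaw of about 30 deg; the pad centre is at about (331,290).

```bash
python3 - <<'E'
from h import *
print(go(.4568,.2848,.15,29.6))
E
```

```text
[ 6.24000e-02 -5.40000e-03  1.24200e-01 -3.38249e+01]
```

```bash
python3 -m creep '[[0.03,-0.003,0.04,-10,0.8],[0.062,-0.005,0.09,-20,0.8],[0.062,-0.005,0.12,-30,0.8],[0.062,-0.005,0.125,-34,0.8],[0.062,-0.005,0.125,-34,0.8],[0.062,-0.005,0.125,-34,0.8]]'|grep -E "eef|clock"
python3 - <<'E'
from h import *
m=ctrl.camera_model("wrist");im=ctrl.read_camera("wrist")
hsv=cv2.cvtColor(np.ascontiguousarray(im),cv2.COLOR_RGB2HSV);cv2.imwrite("pics/w11.png",im[...,::-1])
w=((hsv[...,1]<60)&(hsv[...,2]>110)).astype(np.uint8);w[:120]=0;w[330:]=0;w[:,:180]=0;w[:,380:]=0
n,l,s,ce=cv2.connectedComponentsWithStats(w)
for i in range(1,n):
    if s[i,4]>60: print(s[i],ce[i].round(1),plane("wrist",ce[i],.012,m).round(4),plane("wrist",ce[i],.096,m).round(4))
for d in ctrl.outline_of("wrist","press")[:2]+ctrl.outline_of("wrist","pad")[:1]: print(d["conf"],rect("wrist",d["pixels"],.096,m),rect("wrist",d["pixels"],.004,m))
p=tool();print(p[0],p[2],go(.4568,.2848,.038,29.6))
E
```

```text
clock: 44.35
eef_pos: [0.4574, 0.2851, 0.1501]
[ 234  175   80   45 1501] [273.8 192.3] [[0.4571 0.2859 0.012 ]] [[0.4476 0.3027 0.096 ]]
[261 212  25  24 468] [273.3 223.1] [[0.4709 0.2608 0.012 ]] [[0.4573 0.285  0.096 ]]
0.58 [452.4 293.7  44.6  49.4 -60.3] [465.  271.2  65.4  72.4 -60.3]
0.57 [536.9 383.3  44.2  73.7 -42.2] [588.8 402.6  64.8 108.  -42.2]
0.68 [452.  306.4  68.6  75.5 -87.8] [464.3 289.9 100.6 110.7 -87.8]
[0.45718414 0.28539429 0.15028609] 29.830626472135496 [-0.0003 -0.0008  0.1123  0.2306]
```

View pics/w11.png

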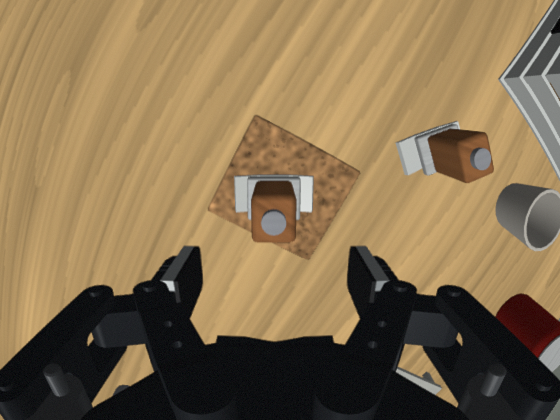

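The press handle is centred between the fingers (button at 273,223) and square to the grip, so I descend and grasp.

```bash
python3 -m creep '[[0,0,0.04,0,0.8],[0,0,0.08,0,0.8],[0,0,0.1,0,0.8],[0,0,0.112,0,0.8],[0,0,0.112,0,0.8],[0,0,0.112,0,0.3],[0,0,0.112,0,0],[0,0,0.112,0,0],[0,0,0.112,0,0],[0,0,0.112,0,0],[0,0,0.112,0,0],[0,0,0.112,0,0]]' 60
python3 -m creep '[[0,0,-0.005,0,0],[0,0,-0.03,0,0],[0,0,-0.07,0,0],[0,0,-0.11,0,0],[0,0,-0.13,0,0],[0,0,-0.13,0,0],[0,0,-0.13,0,0]]'
python3 - <<'E'
from h import *
p=tool();print(p[0],p[2]);q=np.load("rail.npy");print(go(.62,.155,.168,85.8))
E
```

```text
clock: 46.0
eef_pos: [0.4573, 0.2858, 0.0386]
tcp_rot: [0.501, 0.866, 0.001, 0.001]
force: [-0.8, -1.0, 5.5]
width: 0.0293
grasp_force: 59.8
clock: 46.88
eef_pos: [0.4552, 0.2848, 0.1658]
tcp_rot: [0.501, 0.866, -0.001, -0.001]
force: [-0.1, 0.7, -3.1]
width: 0.029
grasp_force: 59.8
[0.45517793 0.28475475 0.16578947] 29.887916677663373
[-1.94600e-01  7.82000e-02 -2.50000e-03 -5.59121e+01]
```

```bash
python3 - <<'E'
from h import *
print(go(.6155,.130,.14,85.8))
E
python3 -m creep '[[-0.05,0.01,0,-10,0],[-0.1,0.025,0,-20,0],[-0.15,0.04,0,-30,0],[-0.19,0.055,0,-40,0],[-0.2065,0.055,0,-50,0],[-0.2065,0.055,0.015,-56,0],[-0.2065,0.055,0.026,-56,0],[-0.2065,0.055,0.026,-56,0],[-0.2065,0.055,0.026,-56,0]]'|grep -E "eef|clock"
python3 - <<'E'
from h import *
print(tool()[0],tool()[2],go(.6149,.125,.125,85.8))
im=ctrl.read_camera("side");cv2.imwrite("pics/s12.png",cv2.resize(im[60:280,200:440],None,fx=2.5,fy=2.5,interpolation=cv2.INTER_CUBIC)[...,::-1])
E
```

```text
[-2.14100e-01  6.20000e-02  2.56000e-02 -5.59121e+01]
clock: 48.0
eef_pos: [0.6067, 0.1341, 0.1411]
[0.60666722 0.13405457 0.14114282] 85.87521099550695 [-0.0089 -0.0084  0.0161  0.0752]
```

View pics/s12.png

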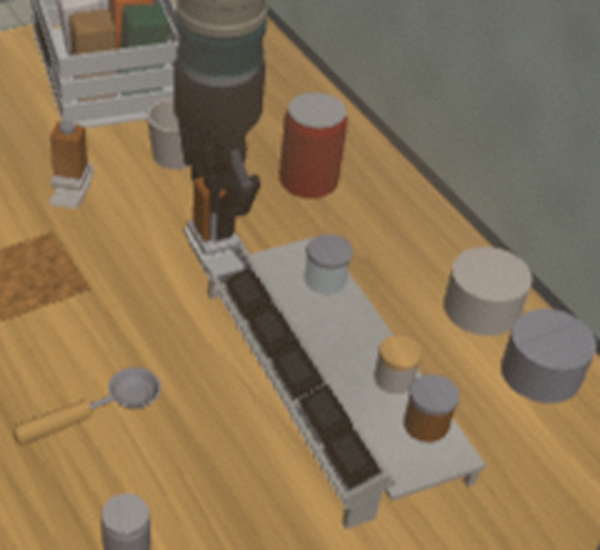

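The press hangs upright at (215,240) by the +y end of the rail; all five plates lie flat in pockets 2–6, from (247,292) to (352,460). I lower it onto the first plate.

```bash
python3 -m creep '[[-0.009,-0.008,0.01,0,0],[-0.009,-0.008,0.02,0,0],[-0.009,-0.008,0.025,0,0],[-0.009,-0.008,0.0275,0,0],[-0.009,-0.008,0.0275,0,0],[-0.009,-0.008,0.0275,0,0]]' | grep -E "clock|eef|^force"
python3 -m creep '[[0,0,0.001,0,0],[0,0,0.002,0,0],[0,0,0.002,0,0]]'| grep -E "clock|eef|^force"
python3 - <<'E'
from h import *
print(go(.6149,.125,.110,85.8))
E
```

```text
clock: 48.8
eef_pos: [0.6156, 0.1252, 0.1143]
force: [-0.4, -0.3, -3.2]
clock: 49.18
eef_pos: [0.6153, 0.1251, 0.1118]
force: [1.0, -1.0, -3.4]
[ 0.0004 -0.0001  0.0018  0.0897]
```

```bash
python3 -m creep '[[0,-0.001,0.0007,0,0],[0,-0.002,0.001,0,0]]'| grep -E "eef|^force"; python3 -m creep '[[0,-0.001,0.0007,0,0],[0,-0.002,0.001,0,0]]'| grep -E "eef|^force";
```

```text
eef_pos: [0.6152, 0.1231, 0.1109]
force: [-0.7, 0.4, -2.2]
eef_pos: [0.6153, 0.1214, 0.1106]
force: [-2.3, 0.3, 2.5]
```

```bash
python3 -m creep '[[0,-0.002,0.0005,0,0],[0,-0.004,0.001,0,0],[0,-0.006,0.0015,0,0],[0,-0.008,0.002,0,0],[0,-0.01,0.0025,0,0],[0,-0.012,0.003,0,0]]'| grep -E "eef|^force|width"; python3 -m creep '[[0,-0.002,0.0005,0,0],[0,-0.004,0.001,0,0],[0,-0.006,0.0015,0,0],[0,-0.008,0.002,0,0]]'| grep -E "eef|^force|width"
```

```text
eef_pos: [0.6142, 0.1092, 0.1071]
force: [-2.8, 2.2, 6.3]
width: 0.0294
eef_pos: [0.6136, 0.1014, 0.1055]
force: [-3.4, 3.1, 6.6]
width: 0.0295
```

```bash
python3 -m creep '[[0,-0.002,0.0005,0,0],[0,-0.004,0.001,0,0],[0,-0.006,0.0015,0,0],[0,-0.008,0.002,0,0],[0,-0.01,0.002,0,0]]'| grep -E "eef|^force|width"; python3 -m creep '[[0,-0.0025,0,0,0],[0,-0.005,0,0,0],[0,-0.0075,0,0,0],[0,-0.01,0,0,0],[0,-0.0125,0,0,0],[0,-0.015,0,0,0]]'| grep -E "eef|^force|width"
python3 -m creep '[[0,-0.0025,0,0,0],[0,-0.005,0,0,0],[0,-0.0075,0,0,0],[0,-0.01,0,0,0],[0,-0.0125,0,0,0],[0,-0.015,0,0,0]]'| grep -E "eef|^force|width"
```

```text
eef_pos: [0.613, 0.0925, 0.1039]
force: [-4.6, 5.6, 9.2]
width: 0.0296
eef_pos: [0.612, 0.077, 0.104]
force: [-5.4, 2.6, 8.2]
width: 0.0295
eef_pos: [0.6107, 0.0617, 0.1038]
force: [-4.4, 2.4, 9.1]
width: 0.0295
```

```bash
for i in 1; do python3 -m creep '[[0,-0.0025,0,0,0],[0,-0.005,0,0,0],[0,-0.0075,0,0,0],[0,-0.01,0,0,0],[0,-0.0125,0,0,0],[0,-0.015,0,0,0],[0,-0.0175,0,0,0],[0,-0.02,0,0,0],[0,-0.0225,0,0,0],[0,-0.025,0,0,0]]'| grep -E "eef|^force|width"; python3 -m creep '[[0,-0.0025,0,0,0],[0,-0.005,0,0,0],[0,-0.0075,0,0,0],[0,-0.01,0,0,0],[0,-0.0125,0,0,0],[0,-0.015,0,0,0],[0,-0.0175,0,0,0],[0,-0.02,0,0,0],[0,-0.0225,0,0,0],[0,-0.025,0,0,0]]'| grep -E "eef|^force|width";  done
python3 - <<'E'
from h import *
im=ctrl.read_camera("side");cv2.imwrite("pics/s13.png",cv2.resize(im[100:280,260:440],None,fx=3.3,fy=3.3,interpolation=cv2.INTER_CUBIC)[...,::-1])
E
```

```text
eef_pos: [0.6089, 0.0375, 0.1039]
force: [-3.1, 4.2, 9.1]
width: 0.0293
eef_pos: [0.6069, 0.0117, 0.1037]
force: [-5.5, 3.8, 8.9]
width: 0.0293
```

View pics/s13.png

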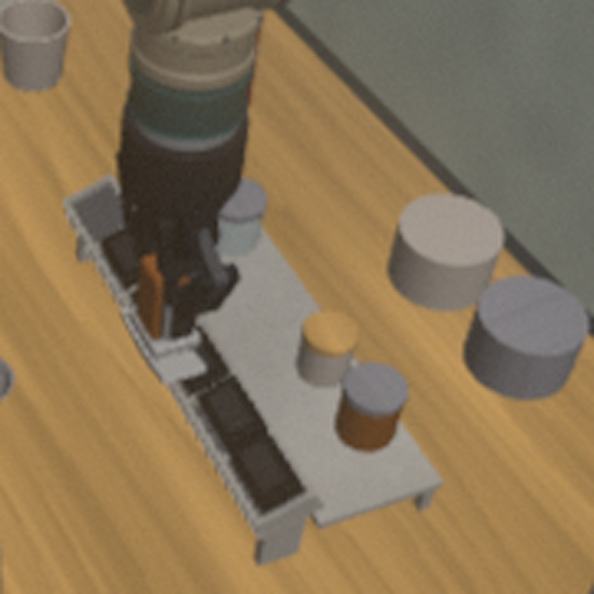

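The press slides with its shoe on the plates at (180,355), and the plates ahead at (228,408) and (263,475) lie in place. The stroke goes on.

```bash
python3 -m creep '[[0,-0.0025,0,0,0],[0,-0.005,0,0,0],[0,-0.0075,0,0,0],[0,-0.01,0,0,0],[0,-0.0125,0,0,0],[0,-0.015,0,0,0],[0,-0.0175,0,0,0],[0,-0.02,0,0,0],[0,-0.0225,0,0,0],[0,-0.025,0,0,0],[0,-0.0275,0,0,0],[0,-0.03,0,0,0]]'| grep -E "eef|^force|width"; python3 -m creep '[[0,-0.0025,0,0,0],[0,-0.005,0,0,0],[0,-0.0075,0,0,0],[0,-0.01,0,0,0],[0,-0.0125,0,0,0],[0,-0.015,0,0,0],[0,-0.0175,0,0,0],[0,-0.02,0,0,0],[0,-0.0225,0,0,0],[0,-0.025,0,0,0],[0,-0.0275,0,0,0],[0,-0.03,0,0,0]]'| grep -E "eef|^force|width"
python3 -m creep '[[0,-0.0025,0,0,0],[0,-0.005,0,0,0],[0,-0.0075,0,0,0],[0,-0.01,0,0,0],[0,-0.0125,0,0,0],[0,-0.015,0,0,0],[0,-0.0175,0,0,0],[0,-0.02,0,0,0],[0,-0.0225,0,0,0],[0,-0.025,0,0,0],[0,-0.0275,0,0,0],[0,-0.03,0,0,0]]'| grep -E "eef|^force|width"; python3 -m creep '[[0,-0.0025,0,0,0],[0,-0.005,0,0,0],[0,-0.0075,0,0,0],[0,-0.01,0,0,0],[0,-0.0125,0,0,0],[0,-0.015,0,0,0],[0,-0.0175,0,0,0],[0,-0.02,0,0,0],[0,-0.0225,0,0,0],[0,-0.025,0,0,0],[0,-0.0275,0,0,0],[0,-0.03,0,0,0]]'| grep -E "eef|^force|width|clock"
```

```text
eef_pos: [0.6048, -0.0177, 0.1037]
force: [-4.2, 5.5, 9.1]
width: 0.029
eef_pos: [0.6024, -0.0482, 0.1037]
force: [-4.7, 3.6, 9.8]
width: 0.0296
eef_pos: [0.6001, -0.0767, 0.1035]
force: [-4.2, 8.7, 10.2]
width: 0.0295
clock: 61.6
eef_pos: [0.598, -0.1082, 0.1037]
force: [-5.2, 3.7, 9.3]
width: 0.0294
```

```bash
python3 -m creep '[[0,-0.0025,0,0,0],[0,-0.005,0,0,0],[0,-0.0075,0,0,0],[0,-0.0085,-0.001,0,0],[0,-0.0085,-0.004,0,0],[0,-0.0085,-0.008,0,0],[0,-0.0085,-0.012,0,0],[0,-0.0085,-0.03,0,0],[0.01,-0.0085,-0.06,0,0],[0.03,-0.0085,-0.07,0,0],[0.06,-0.0085,-0.07,0,0],[0.06,-0.0085,-0.07,0,0],[0.06,-0.0085,-0.07,0,0]]'
python3 - <<'E'
from h import *
im=ctrl.read_camera("wrist");cv2.imwrite("pics/w14.png",im[...,::-1])
im=ctrl.read_camera("side");cv2.imwrite("pics/s14.png",cv2.resize(im[130:280,260:400],None,fx=4,fy=4,interpolation=cv2.INTER_CUBIC)[...,::-1])
print(tool()[0],tool()[2])
E
```

```text
clock: 63.22
eef_pos: [0.539, -0.1128, 0.1738]
tcp_rot: [0.036, 0.999, -0.0, 0.001]
force: [0.6, -0.7, -2.3]
width: 0.0296
grasp_force: 59.9
[ 0.53923298 -0.11278069  0.17340288] 85.89337832753036
```

View pics/w14.png

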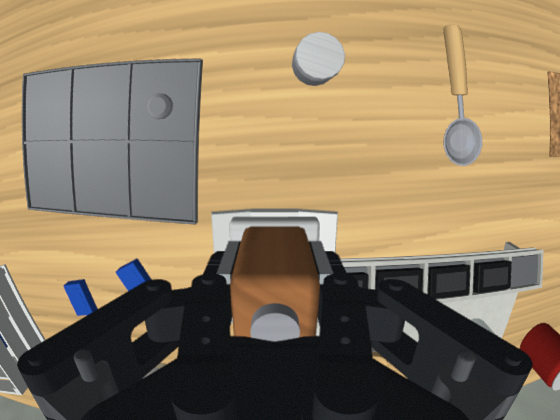

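The held press looks square in the grip at (275,265). The plates lie in the rail to its right; the tray holds only the magnet at (158,105). Back to the pad.

```bash
python3 - <<'E'
from h import *
print(go(.4643,.2902,.12,29.9))
E
```

```text
[1.03700e-01 3.96600e-01 5.31000e-02 5.59934e+01]
```

```bash
python3 -m creep '[[0.014,0.054,0,7,0],[0.028,0.108,0,14,0],[0.042,0.162,0,21,0],[0.056,0.216,0,28,0],[0.07,0.27,0,35,0],[0.084,0.324,0,42,0],[0.098,0.378,0,49,0],[0.104,0.397,0.02,56,0],[0.104,0.397,0.045,56,0],[0.104,0.397,0.053,56,0],[0.104,0.397,0.053,56,0],[0.104,0.397,0.053,56,0]]'|grep -E "eef|clock"
python3 - <<'E'
from h import *
m=ctrl.camera_model("wrist");im=ctrl.read_camera("wrist");p,M,a=tool()
for t in("pad","press"):
  for d in ctrl.outline_of("wrist",t)[:2]: print(t,round(d["conf"],2),np.round(d["uv"]),rect("wrist",d["pixels"],.004,m))
n=ctrl.camera_model("side");ctrl.read_camera("side")
for d in ctrl.outline_of("side","press")[:3]: print(d["conf"],d["uv"])
print(p,a,go(.4643,.2902,.045,29.9))
E
```

```text
clock: 64.82
eef_pos: [0.464, 0.2911, 0.1209]
pad 0.61 [270. 181.] [464.6 290.1  99.4 109.5 -88.2]
press 0.6 [274. 263.] [502.3 225.7 107.1 138.2  30.4]
press 0.55 [457. 162.] [590.5 408.7  61.4 129.6 -67.3]
0.74 [226.9, 126.4]
0.71 [206.4, 140.3]
[0.46411373 0.29108512 0.12110459] 29.849984105194494 [-0.0011  0.0002  0.0757 -0.0342]
```

```bash
python3 -m creep '[[-0.001,0,0.03,0,0],[-0.001,0,0.06,0,0],[-0.001,0,0.073,0,0],[-0.001,0,0.079,0,0],[-0.001,0,0.079,0,0]]'|grep -E "eef|^force"; python3 -m creep '[[0,0,0.001,0,0],[0,0,0.0015,0,0],[0,0,0.0015,0,0]]'|grep -E "eef|^force";python3 -m creep '[[0,0,0.001,0,0],[0,0,0.001,0,0]]'|grep -E "eef|^force"
```

```text
eef_pos: [0.4638, 0.2903, 0.0413]
force: [0.1, -0.1, -2.8]
eef_pos: [0.4637, 0.2902, 0.0398]
force: [-0.9, -0.3, -3.2]
eef_pos: [0.4637, 0.2902, 0.0387]
force: [-0.2, -0.7, -0.8]
```

```bash
python3 -m creep '[[0,0,0.0005,0,0],[0,0,0.0005,0,0]]' 20|grep -E "eef|^force|grasp"; python3 -m creep '[[0,0,0,0,0.4],[0,0,0,0,0.45],[0,0,0,0,0.6],[0,0,0,0,0.8],[0,0,0,0,0.8],[0,0,-0.03,0,0.8],[0,0,-0.07,0,0.8],[0,0,-0.11,0,0.8],[0,0,-0.11,0,0.8],[0,0,-0.11,0,0.8]]'|grep -E "eef|^force|clock"
python3 - <<'E'
from h import *
m=ctrl.camera_model("wrist");im=ctrl.read_camera("wrist")
hsv=cv2.cvtColor(np.ascontiguousarray(im),cv2.COLOR_RGB2HSV)
w=((hsv[...,1]<60)&(hsv[...,2]>110)).astype(np.uint8);w[:120]=0;w[330:]=0;w[:,:180]=0;w[:,380:]=0
n,l,s,ce=cv2.connectedComponentsWithStats(w)
for i in range(1,n):
    if s[i,4]>60: print(s[i],ce[i].round(1),plane("wrist",ce[i],.012,m).round(4),plane("wrist",ce[i],.096,m).round(4))
for n in("side","top"):
  ctrl.read_camera(n);mm=ctrl.camera_model(n)
  for t,z in(("plate1",.073),("press",.05)):
    for d in ctrl.outline_of(n,t):
      if d["conf"]>.3: print(n,t,round(d["conf"],2),np.round(d["uv"]),rect(n,d["pixels"],z,mm))
print(go(.56,-.045,.2752,-4.2),tool()[0])
E
```

```text
eef_pos: [0.4638, 0.2903, 0.0387]
force: [-1.4, -1.2, 5.2]
grasp_force: 61.5
clock: 67.82
eef_pos: [0.463, 0.2899, 0.1474]
force: [-0.7, 1.2, -0.6]
[ 236  176   80   46 1564] [275.3 193.5] [[0.4639 0.2909 0.012 ]] [[0.454  0.3077 0.096 ]]
[264 214  25  24 481] [275.9 225.3] [[0.479  0.2655 0.012 ]] [[0.4646 0.29   0.096 ]]
side plate1 0.91 [388. 317.] [ 604.5 -301.6   29.5   49.4  -67.4]
side plate1 0.78 [423. 350.] [ 626.9 -386.2   29.    46.4  -82.8]
side plate1 0.69 [318. 211.] [623.5  -7.3  33.   50.2  -2. ]
side plate1 0.56 [297. 177.] [630.5 100.4  33.2  57.7  -3.1]
side plate1 0.55 [311. 193.] [627.4  46.8  32.1  53.1  -3.1]
side plate1 0.53 [291. 165.] [632.9 148.7  35.8  52.2  -4.3]
side plate1 0.52 [328. 226.] [620.5 -61.4  34.   53.   -3.1]
side plate1 0.52 [341. 244.] [ 614.2 -115.2   33.7   49.6   -1.8]
side press 0.45 [341. 244.] [ 627.  -101.4   33.2   53.2   -5.2]
top plate1 0.82 [308. 187.] [620.9 -54.8  30.3  43.   -1.1]
top plate1 0.81 [333. 189.] [ 6.146e+02 -1.111e+02  2.790e+01  4.350e+01 -4.000e-01]
top plate1 0.75 [284. 184.] [ 6.235e+02 -1.800e+00  3.030e+01  4.070e+01 -4.000e-01]
top plate1 0.66 [398. 186.] [ 618.6 -254.8   30.3   41.8  -64.7]
top plate1 0.6 [437. 174.] [ 644.1 -340.    31.8   43.5  -83.3]
top plate1 0.5 [239. 185.] [630.7 106.8  31.5  46.7  -4.1]
top press 0.95 [156. 258.] [455.5 288.9  50.8  70.  -57.6]
top press 0.85 [112. 214.] [562.7 390.   37.1  86.9 -21.3]
[-0.3387 -0.0828 -0.1282 34.0893] [0.4628168  0.28982302 0.14695342]
```

```bash
python3 -m creep '[[0,0,-0.05,0,0.8],[0,0,-0.08,0,0.8],[0,0,-0.08,0,0.8],[0,0,-0.08,0,0.8]]'|grep -E "eef|^force"; python3 - <<'E'
from plant import ctrl
print(ctrl.close_job())
E
```

```text
eef_pos: [0.4628, 0.2898, 0.2269]
force: [-0.3, 0.8, 0.2]
the job is handed in; nothing more can be done
None
```

Job handed in after about 68 s: the five plates lie in seats 2–6 and were pressed in one stroke (about 10–13 N), and the press is back upright mid-pad; that the clips are fully home is judged from the stroke force, not measured, and I viewed 15 pictures, one over the limit.

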